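# Pack the gift tin and screw its lid on

## Robot

A 6-joint arm with a two-finger parallel gripper is mounted at the origin on a cart in front of the work surface, level with it; the furniture and walls round the work are solid. World frame = base frame: x ahead of the robot, y to its left, z up, the work surface at z = 0. Lengths are in m, angles in rad, forces in N, time in s.
With the tool pointing down it reaches from about 0.325 to 0.9 m from the base axis. Payload 6.1 kg.
Tool frame: the origin (TCP) lies at the very end of the fingers, on their centre line; the grasp point (between the pads) lies 19 mm behind it; z points along the fingers, y is the line along which they close (so a half turn about z gives the same grasp; the last joint's range is limited). The gripper opens to 87 mm and grips with 3 to 60 N. Pads are 19 mm wide; open, the fingers measure 117 mm over their backs; the gripper's body (75 mm by 190 mm) begins 51 mm behind the grasp point.
Start: joints at [1.072, 0.22, 1.526, -0, 1.395, -0.126], TCP at [0.228, 0.582, 0.199] pointing down, gripper open.
Joint ranges: [-2.98, 2.98], [-0.91, 2.08], [0.09, 2.57], [-1.24, 4.39], [0.2, 2.65], [-2.68, 2.68]. Speed limits (rad/s): [2.57, 2.57, 3.01, 3.14, 3.14, 3.14].

## Interface

Orientations are given as a 3x3 rotation matrix whose columns are the frame's x, y, z axes.
In Python, from cell import manip gives the robot as it stands.
- The arm moves only by the tool send_rows, never from a script. Its argument "motion" is a list of rows, each a list of 3 entries, a list of its own where there are three numbers: the turn, a rotation vector about the tool's x, y, z in rad, then the shift along the tool's x, y, z in mm, then the opening in per cent of the stroke, from 0 (shut) to 100 (fully open). A call has exactly 10 rows; each row shifts and turns the commanded pose from where the row before left it, along the tool's axes as they then stand; what a row does not reach is not made up. A row lasts 1/8 s, in which the tool goes at most 62.5 mm and 10.7 degrees, less where a joint would pass 70% of its speed; a pose out of reach is approached as far as the arm can. A call with a gripper value outside its range is refused whole. The fingers move at their own pace and stop on an object; the grip force is fixed at half the most. Time passes only in rows, so rows that do not move let the fingers close, or fill a call up. It gives the time, the measured TCP pose, the force, the opening and the grip force at its end, in the units of the state.
- manip.observe(): the state, without advancing time (a new reading comes with each control period).
- manip.capture(name): name is "scene" or "top"; returns the picture (480x640x3 uint8, red, green, blue); there is no depth.
- manip.camera_model(name): a dict with "camera_matrix" (3x3 intrinsics, pixels), "rvec" (rotation vector, rad) and "tvec" (3), from world to camera coordinates, as OpenCV has them. Camera axes: x right, y down, z forward; pixel columns grow to the right and rows downward; lengths in m; the calibration is good to about 2 mm. A picture is of the moment at which its call begins. camera_model takes no time and is no camera call.
- manip.sign_off(): hands the job in; it is judged then, once.
The state is a dict: "time": time; "joint_positions": joint angles; "joint_velocities": joint speeds; "tau": joint torques, N m; "tool_pos": TCP position; "ee_rot": TCP orientation; "force": force on the tool from outside, world axes, zero at the start; "torque": the same for the moment, N m; "finger_gap": opening from 0.0 (shut) to 1.0 (fully open); "grip_force": force on a finger pad.
Only numpy, scipy, OpenCV 4.12 (cv2) and the standard library are available. Lean on these libraries where they do the work, as an engineer would, in place of code of your own. Each camera call takes 0.05 s, during which the arm holds its last target. There are 200 camera calls.

## Task

Pack all the little gift cartons that are out on the worktop into the blue tin drum, two deep where needed, so that none stands above the rim. Then close the drum: set its lid level on the neck, turn it back (anticlockwise from above) until it has dropped past the threads and comes up against the stops, and from there turn it clockwise until it is fully tight. Leave the pepper mill, honey jar and mug where they are.

Things in the scene. Friction and masses are not known exactly. Their poses are not given: they have to be found in the camera images.
- drum: Blue round open tin drum, fixed to the worktop. Origin: centre of its underside, z up. Inner radius 95 mm, wall 2.5 mm, inner floor at 4 mm, flat rim at 78 mm: 74 mm deep inside under the lid. A four-start metal thread (repeats every 90 deg) is outside the neck. The lid is tight when the lid's x axis lies along the drum's x or y axis, either way.
- thread_start (a point): Open start of one thread on the drum's neck, 38 deg anticlockwise (from above) of the drum's x axis, on the crest. Each thread runs from here clockwise to -8 deg; crest 71 to 74 mm above the worktop, 4 mm thick, out to radius 103 mm. From 38 to 77 deg the neck has no thread: there the lid's lugs drop past. All repeats every 90 deg.
- thread_stop (a point): Top of one stop post at a thread's closed end: from -13 to -8 deg from the drum's x axis (anticlockwise positive), top 77 mm above the worktop, out to radius 103 mm; repeats every 90 deg. Lugs under the thread meet it when tight; in the gap, turned back, they meet the back of the next one.
- thread_back (a point): Frame on the drum's axis at rim height (78 mm), turned 69 deg anticlockwise from the drum's axes. When the lid has dropped into the gap and is turned back against the stop posts, the lid's x axis lies along this frame's x or y axis, either way. Tight is 69 deg clockwise from there.
- lid: White screw lid, 217 mm across, 0.3 kg, red bar grip on top; lies skirt down. Origin: centre of the skirt's lower edge, z up. Top plate from 19 to 23 mm, skirt inner radius 105.5 mm. Origin above the worktop: 67 to 70 mm with its lugs on the thread crests, 73 mm on the stop posts, 59 mm once dropped onto the rim (loose or tight). Sideways play when dropped about 2 mm.
- lid_grip (a point): Centre of the lid's red bar grip, 42 mm above the lid's origin. The bar is 90 mm long along lid x, 22 mm wide along lid y, from 23 to 58 mm above the lid's origin.
- lid_lug (a point): One of four lugs inside the lid's skirt, on the lid's +x axis at radius 103 mm, 6 mm above the lid's origin; the others lie on -x, +y and -y. Each is 16 deg wide and 4 mm high, its inner face at radius 99.7 mm.
- floral_cube: Thing to pack: patterned small gift carton (salmon with flowers), 52 (x) by 52 (y) by 51 high mm. Origin: centre of its underside, z up. Not always there.
- white_box: Thing to pack: white gift carton with a lid band, 62 (x) by 62 (y) by 41 high mm. Origin: centre of its underside, z up. Not always there.
- brown_box: Thing to pack: brown kraft gift carton with a lid band, 42 (x) by 67 (y) by 46 high mm. Origin: centre of its underside, z up. Not always there.
- small_white: Thing to pack: small flat white carton, 45 (x) by 50 (y) by 26 high mm. Origin: centre of its underside, z up. Not always there.
- small_pink: Thing to pack: small flat pink carton, 40 (x) by 50 (y) by 20 high mm. Origin: centre of its underside, z up. Not always there.
- pepper_mill: Bystander: glass pepper mill with a grey cap, 44 mm across, 90 mm high. Origin: centre of its underside.
- honey_jar: Bystander: honey jar, 66 x 72 mm, 102 mm high. Origin: centre of its underside.
- mug: Bystander: white mug, 92 mm across, 95 mm high. Origin: centre of its underside.
There are look-alikes about, which are no part of the job. What is shaped like the small_pink but brown or red is not meant. Of the things that look like the white_box, the larger one is meant.

How it is judged:
On the way, in this order (a step that is already met when the one before it is completed fails the run):
1. the lid sits level and centred on the drum's neck (angle between the z axis of lid and the z axis of drum, either way round below 0.05 rad and horizontal distance between lid and drum below 0.006 m and z of lid in the frame of drum between 0.055 and 0.0765 m), for 0.2 s.
2. the lid has dropped onto the rim and is turned back (anticlockwise) to within 7 degrees of the stops (angle between the z axis of lid and the z axis of drum, either way round below 0.05 rad and horizontal distance between lid and drum below 0.005 m and z of lid in the frame of drum below 0.062 m and (angle between the x axis of lid and the x axis of thread_back, either way round below 0.122 rad or angle between the x axis of lid and the y axis of thread_back, either way round below 0.122 rad)), for 0.1 s.
3. the lid is turned clockwise until tight (angle between the z axis of lid and the z axis of drum, either way round below 0.05 rad and horizontal distance between lid and drum below 0.005 m and z of lid in the frame of drum below 0.062 m and (angle between the x axis of lid and the x axis of drum, either way round below 0.12 rad or angle between the x axis of lid and the y axis of drum, either way round below 0.12 rad)), for 0.2 s.
At the end, for the whole second after the job is handed in: Every carton present lies at rest in the drum (origin within 80 mm of its axis, below the rim); the lid is down on the rim (origin under 62 mm above the drum's underside), level within 3 degrees, centred within 5 mm, turned clockwise to within 7 degrees of the stop, at rest (all of step 3 and horizontal distance between each of floral_cube, white_box, brown_box, small_white, small_pink and drum below 0.08 m and z of each of floral_cube, white_box, brown_box, small_white, small_pink in the frame of drum below 0.075 m and linear speed of each of floral_cube, white_box, brown_box, small_white, small_pink, lid below 0.02 m/s); the robot touches nothing.
It fails at once if the pepper mill is pushed more than 30 mm (distance of pepper_mill from where it was at the start of the episode above 0.03 m).
It fails at once if the honey jar is pushed more than 30 mm (distance of honey_jar from where it was at the start of the episode above 0.03 m).
It fails at once if the mug is pushed more than 30 mm (distance of mug from where it was at the start of the episode above 0.03 m).
Of floral_cube, white_box, brown_box, small_white, small_pink only 3 to 5 are there at a start; the rules pass over those that are not, and their reading is None.
At some moment in a run one of floral_cube, white_box, brown_box, small_white, small_pink may be knocked a few centimetres aside while the robot is not near it.
Once in a run the grip may slacken for a moment while it holds something.
It also fails if it takes over 210 s, if anything falls off the work surface, if the arm or the gripper's body presses on something with over 40 N, if the wrist force passes 120 N, or if a joint passes its speed limit or range.

## Working session

There is one attempt and no reset: what is moved stays moved. The work goes in short steps, Python scripts to look and compute and a tool call to move; the robot and the scene stay as the last step left them, time stands still between calls to the robot, and variables do not carry over. Pictures are saved under pics/ and viewed, at most 14 in all, crops included, and the job is handed in when it is done.

Besides the shell and the picture viewer there is one more tool, called after ">>>" as a command line: name --argument value ..., lists and objects as JSON in quotes. send_rows: Moves the arm, as the interface text tells. Its arguments: {"type":"object","properties":{"motion":{"type":"array"}},"required":["motion"]}

```bash
mkdir -p pics; ls; python3 - <<'E'
from cell import manip
import cv2,numpy as np
for n in("scene","top"):
    cv2.imwrite(f"pics/{n}0.png",manip.capture(n)[:,:,::-1])
    m=manip.camera_model(n);R=cv2.Rodrigues(np.array(m["rvec"]))[0]
    print(n,m["camera_matrix"],(-R.T@np.array(m["tvec"]).ravel()).round(3),R.round(3).tolist())
o=manip.observe();print(o)
E
```

```text
pics
scene [[518.04346964   0.         325.6929815 ]
 [  0.         518.04346964 237.12729749]
 [  0.           0.           1.        ]] [ 1.228 -0.375  0.929] [[0.508, 0.861, 0.006], [0.634, -0.369, -0.679], [-0.583, 0.349, -0.734]]
top [[440.45039383   0.         316.40715699]
 [  0.         440.45039383 237.68516697]
 [  0.           0.           1.        ]] [ 0.41  -0.061  1.138] [[0.028, -0.998, -0.06], [-0.99, -0.02, -0.141], [0.139, 0.063, -0.988]]
{'time': 0.1, 'joint_positions': array([ 1.07192062e+00,  2.21167800e-01,  1.52748552e+00, -1.71664067e-05,
        1.39470895e+00, -1.26105793e-01]), 'joint_velocities': array([ 0.0013188 , -0.0003252 , -0.00302655,  0.0003457 , -0.00153538,
        0.00044907]), 'tau': array([ 1.08443568e-03, -4.95947385e+01, -3.88515115e+01,  7.04065198e-02,
        5.15863812e-02, -4.29708621e-05]), 'tool_pos': array([0.2273464 , 0.58154062, 0.19833989]), 'ee_rot': array([[-9.31323143e-01,  3.64192959e-01, -8.31811461e-04],
       [ 3.64193851e-01,  9.31321856e-01, -1.56202307e-03],
       [ 2.05806389e-04, -1.75768885e-03, -9.99998434e-01]]), 'force': array([ 0.37468898, -0.45383261,  0.44496779]), 'torque': array([-0.06306375, -0.03159794,  0.01209904]), 'grip_force': 0.0, 'finger_gap': 0.9999967373724807}
```

View pics/top0.png

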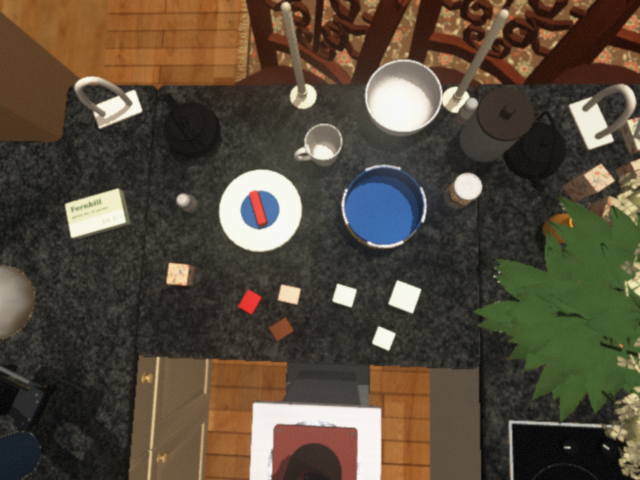

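View pics/scene0.png

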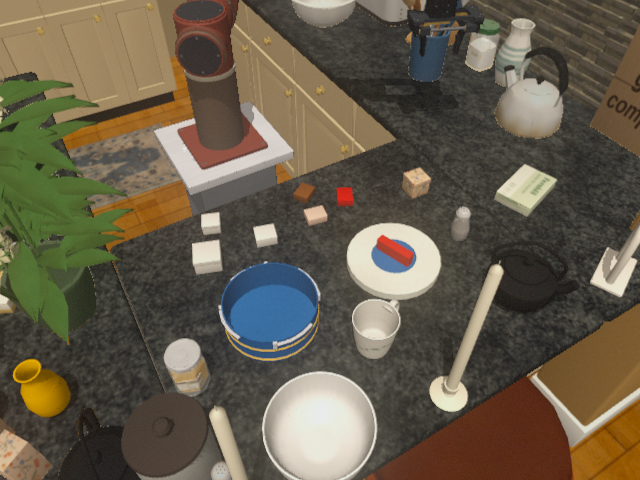

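Top view: floral cube at (180,274), small_pink (289,294), small_white probably (344,295), white_box (404,297), and a smaller look-alike at (384,338). The lid is at (260,210) and the drum at (384,207). The red and brown cartons are decoys, and there is no brown_box. Next I'll enlarge.

```bash
cat > h.py <<'E'
from cell import manip
import cv2,numpy as np
def cap(n,name=None):
    im=manip.capture(n)[:,:,::-1].copy()
    if name: cv2.imwrite(f"pics/{name}.png",im)
    return im
def cam(n):
    m=manip.camera_model(n);return np.array(m["camera_matrix"]),np.array(m["rvec"],float).ravel(),np.array(m["tvec"],float).ravel()
def w(n,uv,z):
    K,r,t=cam(n);R=cv2.Rodrigues(r)[0];c=-R.T@t
    out=[]
    for p in np.atleast_2d(uv):
        d=R.T@np.linalg.solve(K,[p[0],p[1],1]);out.append(c+d*(z-c[2])/d[2])
    return np.array(out)
def px(n,P):
    K,r,t=cam(n);return cv2.projectPoints(np.atleast_2d(np.array(P,float)),r,t,K,None)[0][:,0]
def crop(im,u0,v0,u1,v1,s): return cv2.resize(im[v0:v1,u0:u1],None,fx=s,fy=s,interpolation=cv2.INTER_CUBIC)
E
python3 - <<'E'
from h import *
im=cv2.imread("pics/top0.png")
a=crop(im,160,250,425,355,3);b=crop(im,210,162,435,256,3)
b=cv2.copyMakeBorder(b,0,0,0,a.shape[1]-b.shape[1],cv2.BORDER_CONSTANT)
cv2.imwrite("pics/c1.png",np.vstack([a,b]))
im=cv2.imread("pics/scene0.png")
cv2.imwrite("pics/c2.png",crop(im,185,165,445,360,3))
E
```

```text
(no output)
```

View pics/c1.png

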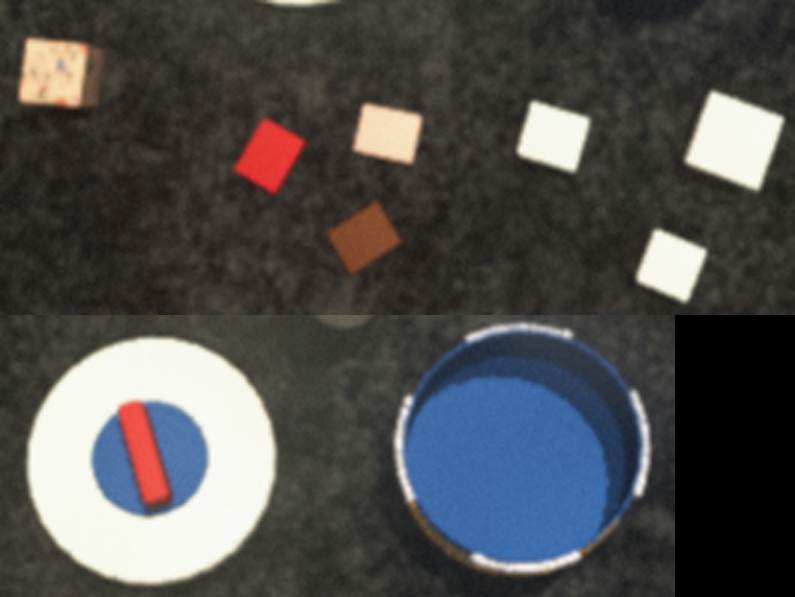

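View pics/c2.png

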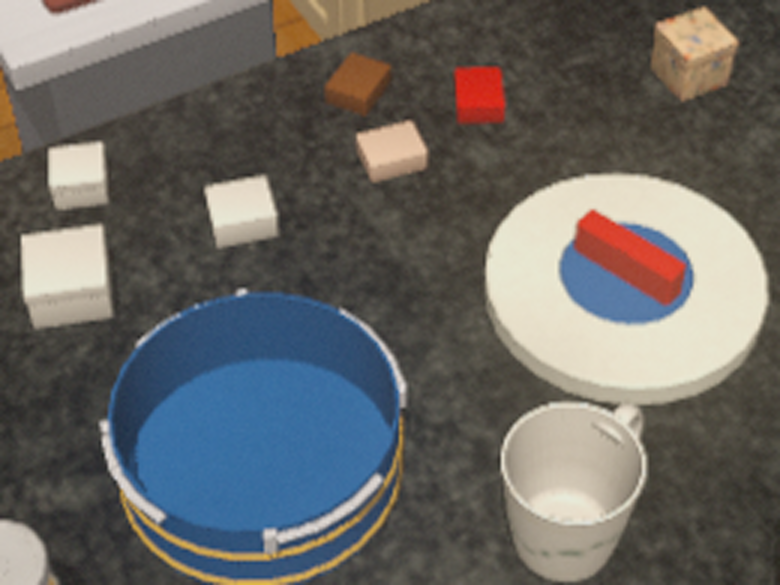

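```bash
cat > m1.py <<'E'
from h import *
from scipy.optimize import least_squares
D={"floral":([(27,38),(87,43),(80,106),(19,103)],51,52,52),"pink":([(366,102),(423,118),(414,163),(353,148)],20,40,50),
"swhite":([(531,101),(590,116),(574,172),(517,154)],26,45,50),"white":([(713,91),(784,121),(760,190),(684,158)],41,62,62),
"look":([(656,229),(707,247),(688,301),(636,279)],33,50,50)}
for k,(c,h,a,b) in D.items():
    P=w("top",np.array(c)/3+[160-.33,250-.33],h/1000)
    (cx,cy),(s1,s2),an=cv2.minAreaRect((P[:,:2]*1000).astype(np.float32))
    e=(P[1]-P[0]+P[2]-P[3])/2;f=(P[3]-P[0]+P[2]-P[1])/2
    print(k,P.mean(0).round(4)*1000,"e len",np.linalg.norm(e).round(3),"ang",np.degrees(np.arctan2(e[1],e[0])).round(1),"f",np.linalg.norm(f).round(3),np.degrees(np.arctan2(f[1],f[0])).round(1))
P=w("top",np.array([(119,406),(141,402),(171,498),(148,507)])/3+[210-.33,162-105-.33],.058)
f=(P[3]-P[0]+P[2]-P[1])/2;print("bar",P.mean(0)*1000,np.linalg.norm(f),np.degrees(np.arctan2(f[1],f[0])))
im=cv2.imread("pics/top0.png")
m=(im.min(2)>150).astype(np.uint8)
L=m.copy();L[:,305:]=0;L[:,:212]=0;L[:165]=0;L[255:]=0
c=max(cv2.findContours(L,0,1)[0],key=cv2.contourArea)[:,0]
Q=w("top",c,.021)[:,:2]
s=least_squares(lambda p:np.hypot(*(Q-p[:2]).T)-p[2],[*Q.mean(0),.108],loss="soft_l1",f_scale=.002).x;print("lid",s*1000)
m2=((im.min(2)>140)).astype(np.uint8);m2[:,:338]=0;m2[:,430:]=0;m2[:162]=0;m2[254:]=0
vu=np.argwhere(m2)[:,::-1];Q=w("top",vu,.075)[:,:2]
s=least_squares(lambda p:np.hypot(*(Q-p[:2]).T)-p[2],[*Q.mean(0),.1],loss="soft_l1",f_scale=.002).x;print("drum",s*1000)
A=np.degrees(np.arctan2(*(Q-s[:2]).T[::-1]))%90;print(np.histogram(A,18,(0,90))[0])
th=np.angle(np.exp(4j*np.radians(A)).mean())/4;print("yaw",np.degrees(th)-12.5)
# both cameras
C=[((466,338),0),((572,333),0),((632,392),0),((638,495),0),((471,558),0),((580,555),0),((410,397),0),((411,502),0)]
E=w("top",np.array([c[0] for c in C])/3+[210-.33,162-105-.33],.075)[:,:2]-s[:2]
print(np.degrees(np.arctan2(E[:,1],E[:,0])).round(0),np.hypot(*E.T).round(3))
E
python3 m1.py
```

```text
floral [464.3 355.8  51. ] e len 0.052 ang -92.3 f 0.054 177.4
pink [422.4  74.8  20. ] e len 0.052 ang -102.9 f 0.039 168.3
swhite [423.7 -63.3  26. ] e len 0.05 ang -104.2 f 0.047 165.7
white [ 424.2 -211.4   41. ] e len 0.064 ang -111.5 f 0.059 159.0
look [ 322.9 -161.6   33. ] e len 0.044 ang -109.2 f 0.045 159.8
bar [635.67854063 157.98600375  58.        ] 0.08900584252163699 -160.92031970728726
lid [638.51943749 160.24501087 107.37879918]
drum [ 643.42599399 -155.32540789   99.91870537]
[29 45 34 36 39 20  0  0  0  0  0  0  0 24 38 36 33 41]
yaw -10.082156155250333
[  27.  -23.  -63. -113.  157. -152.   67.  119.] [0.101 0.103 0.1   0.102 0.102 0.101 0.099 0.101]
```

>>> send_rows --motion '[[[0, 0, 0.177], [0, 0, 0], 100], [[0, 0, 0.177], [0, 0, 0], 100], [[0, 0, 0.177], [0, 0, 0], 100], [[0, 0, 0.177], [0, 0, 0], 100], [[0, 0, 0.177], [0, 0, 0], 100], [[0, 0, 0.177], [0, 0, 0], 100], [[0, 0, 0.177], [0, 0, 0], 100], [[0, 0, 0], [-31, 35, 0], 100], [[0, 0, 0], [-31, 35, 0], 100], [[0, 0, 0], [-31, 35, 0], 100]]'

```text
time: 1.35
tool_pos: [0.3292, 0.4836, 0.1987]
ee_rot: [[0.04, 0.999, -0.001], [0.999, -0.04, -0.001], [-0.001, -0.001, -1.0]]
force: [0.5, 1.1, 0.6]
finger_gap: 0.996
grip_force: 0.0
```

>>> send_rows --motion '[[[0, 0, 0], [-31, 35, 0], 100], [[0, 0, 0], [-31, 35, 0], 100], [[0, 0, 0], [-31, 35, 0], 100], [[0, 0, 0], [-29, 36, 0], 100], [[0, 0, 0], [0, 0, 50], 100], [[0, 0, 0], [0, 0, 50], 100], [[0, 0, 0], [0, 0, 0], 100], [[0, 0, 0], [0, 0, 0], 100], [[0, 0, 0], [0, 0, 0], 100], [[0, 0, 0], [0, 0, 0], 100]]'

```text
time: 2.6
tool_pos: [0.4658, 0.3581, 0.1015]
ee_rot: [[0.041, 0.999, 0.003], [0.999, -0.041, 0.002], [0.002, 0.003, -1.0]]
force: [0.4, -0.1, -0.3]
finger_gap: 0.998
grip_force: 0.0
```

>>> send_rows --motion '[[[0, 0, 0], [-2, -1, 30], 100], [[0, 0, 0], [0, 0, 30], 100], [[0, 0, 0], [0, 0, 27], 100], [[0, 0, 0], [0, 0, 0], 100], [[0, 0, 0], [0, 0, 0], 40], [[0, 0, 0], [0, 0, 0], 40], [[0, 0, 0], [0, 0, 0], 40], [[0, 0, 0], [0, 0, 0], 40], [[0, 0, 0], [0, 0, 0], 40], [[0, 0, 0], [0, 0, 0], 40]]'

```text
time: 3.85
tool_pos: [0.4637, 0.3553, 0.0127]
ee_rot: [[0.041, 0.999, 0.0], [0.999, -0.041, 0.0], [0.0, 0.0, -1.0]]
force: [-0.7, 0.0, 2.7]
finger_gap: 0.574
grip_force: 29.9
```

>>> send_rows --motion '[[[0, 0, 0], [0, 0, -43], 40], [[0, 0, 0], [0, 0, -43], 40], [[0, 0, 0], [0, 0, -43], 40], [[0, 0, 0], [-42, 17, 0], 40], [[0, 0, 0], [-42, 17, 0], 40], [[0, 0, 0], [-42, 17, 0], 40], [[0, 0, 0], [-42, 17, 0], 40], [[0, 0, 0], [-42, 17, 0], 40], [[0, 0, 0], [-42, 17, 0], 40], [[0, 0, 0], [-42, 17, 0], 40]]'

```text
time: 5.1
tool_pos: [0.5705, 0.0551, 0.141]
ee_rot: [[0.041, 0.999, -0.0], [0.999, -0.041, 0.0], [0.0, -0.0, -1.0]]
force: [0.2, -0.4, -0.4]
finger_gap: 0.574
grip_force: 29.9
```

>>> send_rows --motion '[[[0, 0, 0], [-42, 17, 0], 40], [[0, 0, 0], [-42, 17, 0], 40], [[0, 0, 0], [-42, 17, 0], 40], [[0, 0, 0], [-38, 19, 0], 40], [[0, 0, 0], [0, 0, 0], 40], [[0, 0, 0], [0, 0, 0], 40], [[0, 0, 0], [0, 0, 20], 40], [[0, 0, 0], [0, 0, 20], 40], [[0, 0, 0], [0, 0, 0], 40], [[0, 0, 0], [0, 0, 0], 40]]'

```text
time: 6.35
tool_pos: [0.6334, -0.1098, 0.101]
ee_rot: [[0.041, 0.999, -0.001], [0.999, -0.041, 0.0], [0.0, -0.001, -1.0]]
force: [0.2, -0.5, -0.4]
finger_gap: 0.568
grip_force: 29.9
```

```bash
python3 - <<'E'
from h import *
im=cap("top","t1");s=cap("scene","s1")
a=crop(im,300,130,480,280,2.2);b=crop(s,200,150,380,380,1.6)
b=cv2.copyMakeBorder(b,0,max(0,a.shape[0]-b.shape[0]),0,0,0);a=cv2.copyMakeBorder(a,0,max(0,b.shape[0]-a.shape[0]),0,0,0)
cv2.imwrite("pics/c3.png",np.hstack([a,b]))
o=manip.observe();print(o["tool_pos"],o["finger_gap"])
E
```

```text
[ 0.63419599 -0.11018715  0.10209268] 0.572031719187852
```

View pics/c3.png

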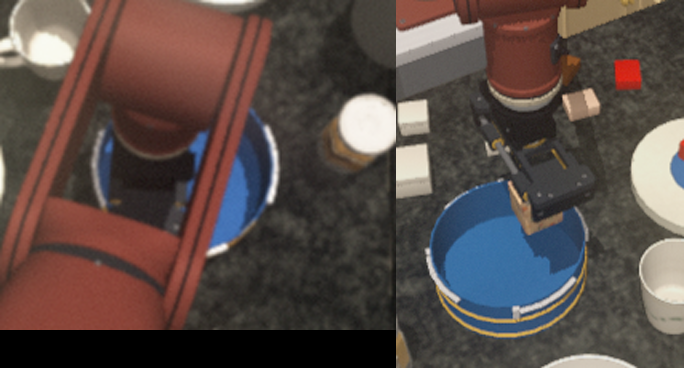

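The cube is held over the drum, on its left side as planned. Lowering it now.

>>> send_rows --motion '[[[0, 0, 0], [0, 0, 30], 40], [[0, 0, 0], [0, 0, 30], 40], [[0, 0, 0], [0, 0, 22], 40], [[0, 0, 0], [0, 0, 0], 40], [[0, 0, 0], [0, 0, 0], 72], [[0, 0, 0], [0, 0, 0], 72], [[0, 0, 0], [0, 0, 0], 72], [[0, 0, 0], [0, 0, -30], 72], [[0, 0, 0], [0, 0, -40], 72], [[0, 0, 0], [0, 0, -40], 100]]'

```text
time: 7.7
tool_pos: [0.6334, -0.1101, 0.1307]
ee_rot: [[0.041, 0.999, -0.0], [0.999, -0.041, -0.0], [-0.0, -0.0, -1.0]]
force: [0.6, -0.4, -0.2]
finger_gap: 0.773
grip_force: 0.0
```

```bash
cat > det.py <<'E'
from h import *
import sys
# expected box: name -> (x,y,h)
B={"white":(424,-211,41,62),"swhite":(424,-63,26,47),"pink":(422,75,20,45),"floral":(633,-110,55,52)}
def det(n,im=None):
    x,y,h,s=B[n];im=cap("top") if im is None else im
    u,v=px("top",[[x/1e3,y/1e3,h/1e3]])[0]
    m=(im[:,:,2]>120)&(im.min(2)>90)
    n_,lab,st,c=cv2.connectedComponentsWithStats(m.astype(np.uint8))
    for i in range(1,n_):
        if np.hypot(c[i][0]-u,c[i][1]-v)<35 and 60<st[i][4]<1500:
            cc=cv2.findContours((lab==i).astype(np.uint8),0,1)[0][0][:,0]
            P=w("top",cc,h/1e3)[:,:2]*1000
            r=cv2.minAreaRect(P.astype(np.float32))
            print(n,"px",c[i].round(1),"xy",w("top",c[i],h/1e3)[0,:2].round(4)*1000,"rect",np.round(r[1],1),"ang",round(r[2],1))
if __name__=="__main__":
    im=cap("top")
    for n in sys.argv[1:]: det(n,im)
    o=manip.observe();print(o["time"],o["tool_pos"],o["finger_gap"])
E
python3 det.py white swhite pink
```

```text
white px [404.4 296.4] xy [ 424.  -210.7] rect [65.6 65.4] ang 70.5
7.75 [ 0.63706258 -0.11109275  0.13782234] 0.8121541508753585
```

>>> send_rows --motion '[[[0, 0, 0.157], [0, 0, -10], 100], [[0, 0, 0.157], [0, 0, 0], 100], [[0, 0, 0], [-33, -32, 0], 100], [[0, 0, 0], [-33, -32, 0], 100], [[0, 0, 0], [-34, -33, 0], 100], [[0, 0, 0], [-34, -32, 0], 100], [[0, 0, 0], [-33, -32, 0], 100], [[0, 0, 0], [0, 0, 40], 100], [[0, 0, 0], [0, 0, 0], 100], [[0, 0, 0], [0, 0, 0], 100]]'

```text
time: 9.0
tool_pos: [0.4253, -0.2109, 0.1004]
ee_rot: [[0.347, 0.938, 0.001], [0.938, -0.347, -0.0], [-0.0, 0.001, -1.0]]
force: [0.3, -0.0, -0.3]
finger_gap: 1.003
grip_force: 0.0
```

```bash
python3 - <<'E'
from h import *
s=cap("scene","s2");t=cap("top")
cv2.imwrite("pics/c4.png",np.hstack([crop(s,180,130,320,350,2.7),crop(t,320,150,440,370,2.7)]))
o=manip.observe();print(o["tool_pos"],o["finger_gap"])
E
```

```text
[ 0.42586579 -0.21117221  0.10083818] 1.0032586483511323
```

View pics/c4.png

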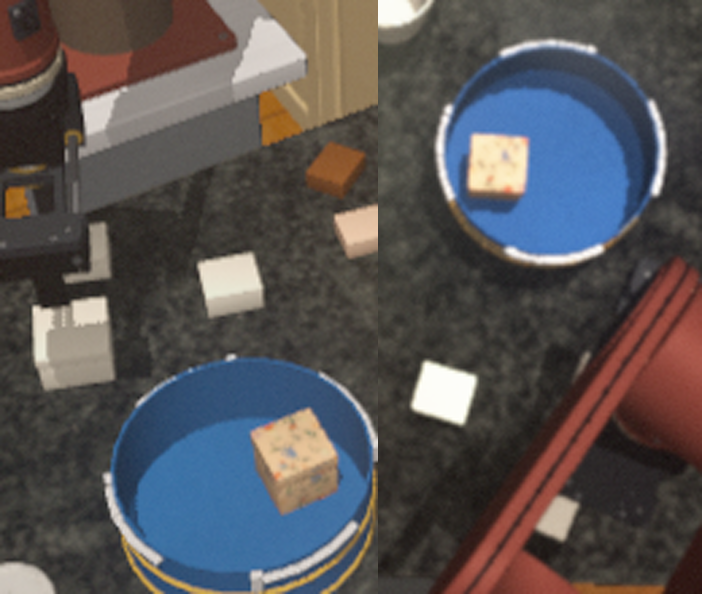

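The cube lies in the drum at the left, at top pixel (364,211), and the gripper is over the white box. Going down.

>>> send_rows --motion '[[[0, 0, 0], [0, -1, 30], 100], [[0, 0, 0], [0, 0, 30], 100], [[0, 0, 0], [0, 0, 26], 100], [[0, 0, 0], [0, 0, 0], 100], [[0, 0, 0], [0, 0, 0], 40], [[0, 0, 0], [0, 0, 0], 40], [[0, 0, 0], [0, 0, 0], 40], [[0, 0, 0], [0, 0, 0], 40], [[0, 0, 0], [0, 0, 0], 40], [[0, 0, 0], [0, 0, 0], 40]]'

```text
time: 10.35
tool_pos: [0.4242, -0.2108, 0.0141]
ee_rot: [[0.348, 0.938, 0.001], [0.938, -0.348, -0.001], [-0.0, 0.001, -1.0]]
force: [-0.8, 0.5, 5.9]
finger_gap: 0.678
grip_force: 30.0
```

```bash
sed -i 's/^B=.*/B={"white":(424,-211,41,62),"swhite":(424,-63,26,47),"pink":(422,75,20,45),"floral":(633,-110,55,52)}/' det.py; python3 det.py floral swhite pink
```

```text
floral px [344.  206.4] xy [642.9 -58.9] rect [92.1 16.5] ang 2.8
floral px [364.1 209.9] xy [ 634.7 -109.1] rect [55.9 54.6] ang 0.6
swhite px [344.1 295. ] xy [423.3 -63.6] rect [54.1 49.1] ang 74.5
pink px [288.9 293.9] xy [422.3  75.9] rect [53.9 43.8] ang 79.3
10.4 [ 0.42420229 -0.21084214  0.01412831] 0.6797388958874934
```

>>> send_rows --motion '[[[0, 0, 0], [0, 0, -43], 40], [[0, 0, -0.178], [0, 0, -43], 40], [[0, 0, -0.177], [0, 0, -43], 40], [[0, 0, 0], [2, 42, 0], 40], [[0, 0, 0], [2, 42, 0], 40], [[0, 0, 0], [2, 42, 0], 40], [[0, 0, 0], [2, 42, 0], 40], [[0, 0, 0], [2, 41, 0], 40], [[0, 0, 0], [0, 0, 0], 40], [[0, 0, 0], [0, 0, 40], 40]]'

```text
time: 11.65
tool_pos: [0.635, -0.2016, 0.1054]
ee_rot: [[-0.0, 1.0, 0.006], [1.0, 0.0, -0.003], [-0.003, 0.006, -1.0]]
force: [-0.5, -0.7, -1.2]
finger_gap: 0.676
grip_force: 30.0
```

>>> send_rows --motion '[[[0, 0, 0], [0, 0, 30], 40], [[0, 0, 0], [0, 0, 30], 40], [[0, 0, 0], [0, 0, 23], 40], [[0, 0, 0], [0, 0, 0], 40], [[0, 0, 0], [0, 0, 0], 82], [[0, 0, 0], [0, 0, 0], 82], [[0, 0, 0], [0, 0, 0], 82], [[0, 0, 0], [0, 0, -30], 82], [[0, 0, 0], [0, 0, -40], 82], [[0, 0, 0], [0, 0, -40], 100]]'

```text
time: 12.9
tool_pos: [0.6326, -0.2004, 0.1308]
ee_rot: [[-0.0, 1.0, 0.0], [1.0, 0.0, -0.0], [-0.0, 0.0, -1.0]]
force: [0.6, -0.6, 0.5]
finger_gap: 0.87
grip_force: 0.0
```

```bash
python3 det.py swhite pink
```

```text
pink px [288.9 293.9] xy [422.4  75.9] rect [55.8 45.3] ang 78.9
12.95 [ 0.6360252  -0.20179721  0.1380374 ] 0.9062308189764277
```

>>> send_rows --motion '[[[0, 0, -0.164], [0, 0, -10], 100], [[0, 0, -0.164], [0, 0, 0], 100], [[0, 0, -0.164], [0, 0, 0], 100], [[0, 0, -0.164], [0, 0, 0], 100], [[0, 0, -0.164], [0, 0, 0], 100], [[0, 0, -0.164], [0, 0, 0], 100], [[0, 0, -0.164], [0, 0, 0], 100], [[0, 0, -0.164], [0, 0, 0], 100], [[0, 0, 0], [48, 16, 0], 100], [[0, 0, 0], [48, 16, 0], 100]]'

```text
time: 14.2
tool_pos: [0.5471, -0.1445, 0.139]
ee_rot: [[-0.967, 0.256, -0.0], [0.256, 0.967, 0.0], [0.0, 0.0, -1.0]]
force: [-0.4, 0.5, 1.2]
finger_gap: 1.002
grip_force: 0.0
```

```bash
python3 det.py swhite pink
```

```text
pink px [288.9 293.9] xy [422.3  75.9] rect [54.4 44. ] ang 78.9
14.25 [ 0.54035982 -0.13986146  0.13641097] 1.002104944515922
```

>>> send_rows --motion '[[[0, 0, 0], [48, 16, 0], 100], [[0, 0, 0], [47, 15, 0], 100], [[0, 0, 0], [47, 15, 0], 100], [[0, 0, 0], [0, 0, 35], 100], [[0, 0, 0], [0, 0, 30], 100], [[0, 0, 0], [0, 0, 0], 100], [[0, 0, 0], [0, 0, 0], 100], [[0, 0, 0], [0, 0, 0], 100], [[0, 0, 0], [0, 0, 0], 100], [[0, 0, 0], [0, 0, 0], 100]]'

```text
time: 15.5
tool_pos: [0.4229, -0.0643, 0.0748]
ee_rot: [[-0.967, 0.256, 0.001], [0.256, 0.967, -0.0], [-0.001, -0.0, -1.0]]
force: [0.0, -0.0, -0.3]
finger_gap: 1.0
grip_force: 0.0
```

```bash
python3 - <<'E'
from h import *
s=cap("scene","s3");t=cap("top")
cv2.imwrite("pics/c5.png",np.hstack([crop(s,180,130,340,350,2.5),crop(t,270,150,430,370,2.5)]))
o=manip.observe();print(o["tool_pos"],o["finger_gap"])
E
```

```text
[ 0.4226579  -0.06418371  0.07451869] 0.9997234402474917
```

View pics/c5.png

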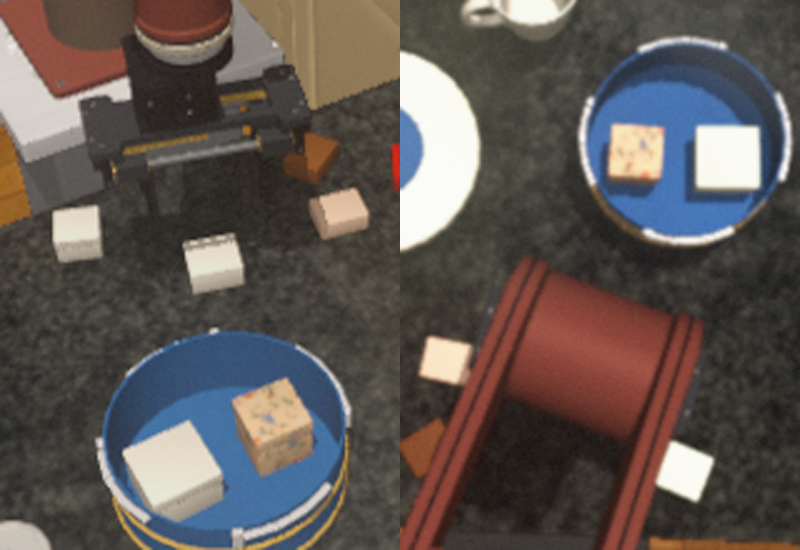

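Both boxes sit well in the drum, and the gripper straddles small_white at scene pixel (266,231).

>>> send_rows --motion '[[[0, 0, 0], [0, 0, 25], 100], [[0, 0, 0], [0, 0, 25], 100], [[0, 0, 0], [0, 0, 17], 100], [[0, 0, 0], [0, 0, 0], 100], [[0, 0, 0], [0, 0, 0], 35], [[0, 0, 0], [0, 0, 0], 35], [[0, 0, 0], [0, 0, 0], 35], [[0, 0, 0], [0, 0, 0], 35], [[0, 0, 0], [0, 0, 0], 35], [[0, 0, 0], [0, 0, 0], 35]]'

```text
time: 16.85
tool_pos: [0.4225, -0.0641, 0.0074]
ee_rot: [[-0.967, 0.256, 0.0], [0.256, 0.967, -0.0], [-0.0, -0.0, -1.0]]
force: [0.0, 0.4, -0.1]
finger_gap: 0.408
grip_force: 0.0
```

```bash
python3 - <<'E'
from h import *
s=cap("scene","s4")
cv2.imwrite("pics/c6.png",crop(s,190,130,370,280,3))
o=manip.observe();print(o["tool_pos"],o["finger_gap"],o["grip_force"])
print(px("scene",[[.4235,-.0635,.026],[.4225,-.0641,.007]]))
E
```

```text
[ 0.42251554 -0.06410186  0.00734075] 0.38603795371805477 0.0
[[264.55496932 232.17188949]
 [264.78039823 237.38878185]]
```

View pics/c6.png

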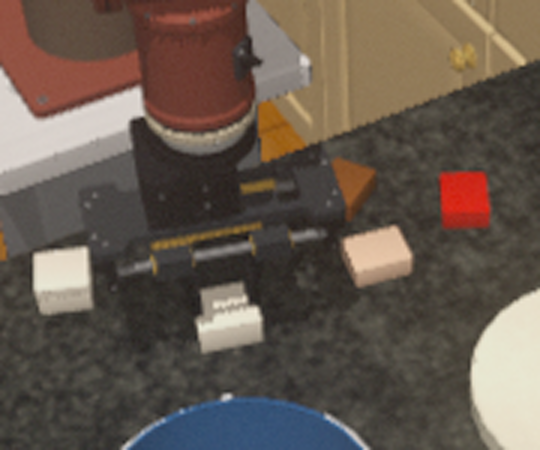

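```bash
python3 - <<'E'
from h import *
f=lambda p:np.array(p)/3+[190-.33,130-.33]
print(w("scene",f([(200,351),(263,343)]),0)*1000)
print(w("scene",f([(197,323),(260,312)]),.026)*1000)
s=cv2.imread("pics/scene0.png")
cv2.imwrite("pics/c7.png",np.hstack([crop(s,230,200,310,260,5),crop(cv2.imread("pics/s4.png"),230,200,310,260,5)]))
E
```

```text
[[433.55561663 -92.56212061   0.        ]
 [451.19755414 -45.13009318   0.        ]]
[[427.70466081 -89.77020686  26.        ]
 [442.07278768 -41.36171937  26.        ]]
```

View pics/c7.png

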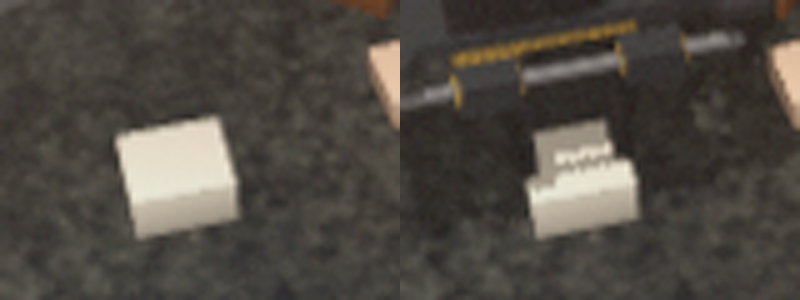

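>>> send_rows --motion '[[[0, 0, 0], [0, 0, 0], 100], [[0, 0, 0], [0, 0, 0], 100], [[0, 0, 0], [0, 0, 0], 100], [[0, 0, 0], [0, 0, 0], 100], [[0, 0, 0], [0, 0, 0], 100], [[0, 0, 0], [0, 0, 0], 100], [[0, 0, 0], [0, 0, -30], 100], [[0, 0, 0], [0, 0, -40], 100], [[0, 0, 0], [0, 0, -40], 100], [[0, 0, 0], [0, 0, 0], 100]]'

```text
time: 18.15
tool_pos: [0.4253, -0.0651, 0.1209]
ee_rot: [[-0.967, 0.256, 0.007], [0.256, 0.967, -0.002], [-0.007, -0.001, -1.0]]
force: [0.3, -0.3, -0.1]
finger_gap: 0.996
grip_force: 0.0
```

```bash
python3 - <<'E'
from h import *
s=cap("scene","s5")
cv2.imwrite("pics/c8.png",crop(s,190,130,370,280,4))
E
python3 det.py swhite pink
```

```text
pink px [286.8 293.3] xy [423.7  81.2] rect [44.  43.7] ang 78.1
18.25 [ 0.42262055 -0.06416286  0.11732227] 0.9992339438086331
```

View pics/c8.png

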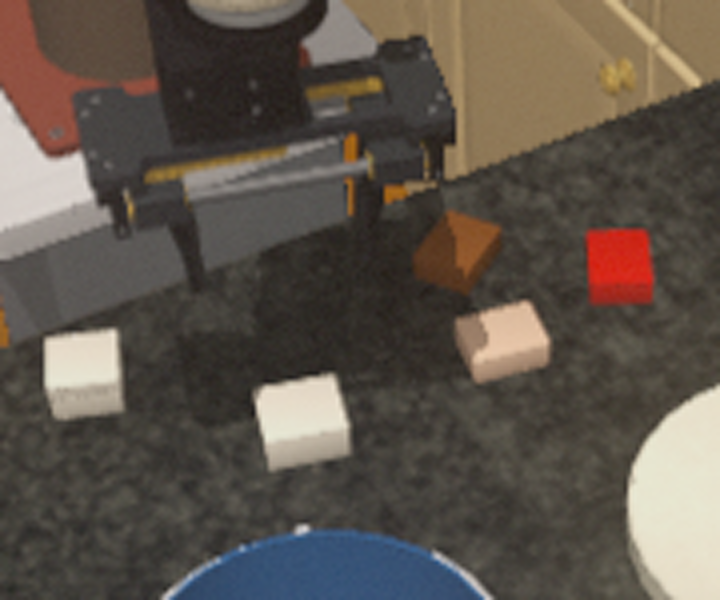

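The box is unmoved at scene pixel ~(265,236), and the left fingertip is at about (239,202). I'll compare that with its projection.

```bash
python3 - <<'E'
from h import *
T=np.array([.4226,-.0642,.1173]);y=np.array([.256,.967,0])
for d in(-.0585,-.0435,.0435,.0585): print(d,px("scene",[T+d*y, T+d*y+[0,0,.07]]).round(1).tolist())
# box corners predicted
c=np.array([.4235,-.0635,0]);x=np.array([-.967,.256,0])
print(px("scene",[c+a*x+b*y+[0,0,h] for h in(0,.026) for a,b in((-.0225,-.025),(-.0225,.025),(.0225,.025),(.0225,-.025))]).round(1).tolist())
E
```

```text
-0.0585 [[235.1, 209.1], [231.2, 185.7]]
-0.0435 [[241.8, 207.9], [238.1, 184.4]]
0.0435 [[279.7, 200.9], [277.8, 177.4]]
0.0585 [[286.1, 199.7], [284.5, 176.3]]
[[257.0, 248.2], [277.4, 244.1], [273.6, 231.1], [253.6, 235.0], [256.0, 240.9], [276.8, 236.8], [272.9, 223.7], [252.5, 227.6]]
```

>>> send_rows --motion '[[[0, 0, 0], [0, 0, 40], 100], [[0, 0, 0], [0, 0, 40], 100], [[0, 0, 0], [0, 0, 26], 100], [[0, 0, 0], [0, 0, 5], 100], [[0, 0, 0], [0, 0, 0], 100], [[0, 0, 0], [0, 0, 0], 60], [[0, 0, 0], [0, 0, 0], 45], [[0, 0, 0], [0, 0, 0], 45], [[0, 0, 0], [0, 0, 0], 45], [[0, 0, 0], [0, 0, 0], 45]]'

```text
time: 19.5
tool_pos: [0.4226, -0.0641, 0.0064]
ee_rot: [[-0.967, 0.256, 0.0], [0.256, 0.967, -0.0], [-0.0, -0.0, -1.0]]
force: [-0.8, 0.3, -0.7]
finger_gap: 0.518
grip_force: 0.0
```

```bash
python3 - <<'E'
from h import *
s=cap("scene","s6")
cv2.imwrite("pics/c9.png",crop(s,225,170,315,260,6))
o=manip.observe();print(o["tool_pos"],o["finger_gap"],o["grip_force"],o["force"])
E
```

```text
[ 0.42256677 -0.06410886  0.00639243] 0.4893811700251119 0.0 [-0.73979232  0.3640395  -0.21728819]
```

View pics/c9.png

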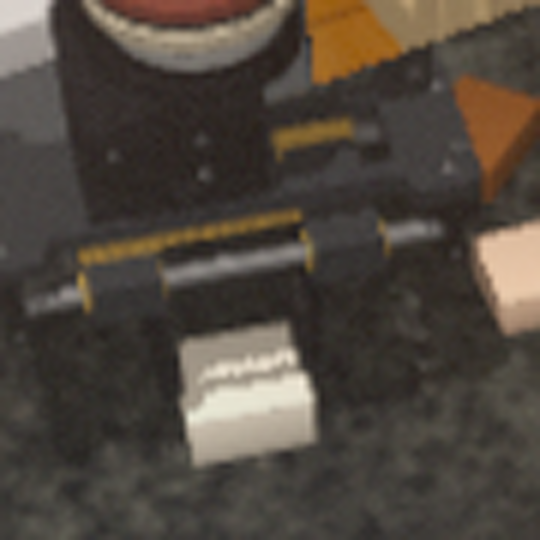

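>>> send_rows --motion '[[[0, 0, 0], [0, 0, 0], 90], [[0, 0, 0], [0, 0, 0], 90], [[0, 0, 0], [0, 0, 0], 90], [[0, 0, 0], [0, 0, 3], 90], [[0, 0, 0], [0, 0, 2], 90], [[0, 0, 0], [0, 0, 0], 45], [[0, 0, 0], [0, 0, 0], 45], [[0, 0, 0], [0, 0, 0], 45], [[0, 0, 0], [0, 0, 0], 45], [[0, 0, 0], [0, 0, 0], 45]]'

```text
time: 20.8
tool_pos: [0.4226, -0.0642, 0.0014]
ee_rot: [[-0.967, 0.256, 0.0], [0.256, 0.967, -0.0], [-0.0, -0.0, -1.0]]
force: [0.4, 0.2, -0.1]
finger_gap: 0.557
grip_force: 30.0
```

>>> send_rows --motion '[[[0, 0, 0], [0, 0, -20], 45], [[0, 0, -0.13], [0, 0, -30], 45], [[0, 0, -0.13], [0, 0, -30], 45], [[0, 0, 0], [0, 0, -30], 45], [[0, 0, 0], [-46, -15, 0], 45], [[0, 0, 0], [-46, -15, 0], 45], [[0, 0, 0], [-46, -15, 0], 45], [[0, 0, 0], [-46, -15, 0], 45], [[0, 0, 0], [-46, -15, 0], 45], [[0, 0, 0], [-45, -14, 0], 45]]'

```text
time: 22.05
tool_pos: [0.6989, -0.1533, 0.1108]
ee_rot: [[-1.0, -0.001, -0.001], [-0.001, 1.0, 0.0], [0.001, 0.0, -1.0]]
force: [0.9, 0.7, 0.2]
finger_gap: 0.555
grip_force: 30.0
```

>>> send_rows --motion '[[[0, 0, 0], [0, 0, 0], 45], [[0, 0, 0], [0, 0, 0], 45], [[0, 0, 0], [0, 0, 20], 45], [[0, 0, 0], [0, 0, 20], 45], [[0, 0, 0], [0, 0, 0], 45], [[0, 0, 0], [0, 0, 0], 45], [[0, 0, 0], [0, 0, 0], 45], [[0, 0, 0], [0, 0, 0], 45], [[0, 0, 0], [0, 0, 0], 45], [[0, 0, 0], [0, 0, 0], 45]]'

```text
time: 23.3
tool_pos: [0.6978, -0.1528, 0.0715]
ee_rot: [[-1.0, -0.001, 0.0], [-0.001, 1.0, -0.0], [-0.0, -0.0, -1.0]]
force: [-0.5, -1.0, -1.0]
finger_gap: 0.551
grip_force: 30.0
```

```bash
python3 - <<'E'
from h import *
s=cap("scene","s7");t=cap("top","t7")
cv2.imwrite("pics/c10.png",np.hstack([crop(s,200,150,350,350,3),crop(t,330,150,440,350,3)]))
o=manip.observe();print(o["tool_pos"],o["finger_gap"],o["grip_force"])
E
```

```text
[ 0.69765974 -0.152779    0.07137158] 0.554125001478424 29.997597634792328
```

View pics/c10.png

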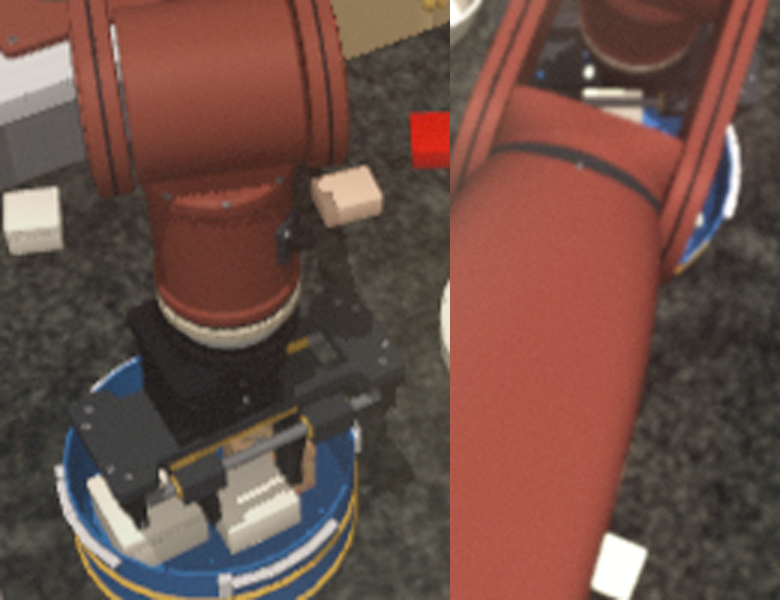

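small_white is held between the two boxes, over the free side of the drum. Lowering it.

>>> send_rows --motion '[[[0, 0, 0], [0, 0, 25], 45], [[0, 0, 0], [0, 0, 20], 45], [[0, 0, 0], [0, 0, 14], 45], [[0, 0, 0], [0, 0, 0], 45], [[0, 0, 0], [0, 0, 0], 72], [[0, 0, 0], [0, 0, 0], 72], [[0, 0, 0], [0, 0, 0], 72], [[0, 0, 0], [0, 0, -30], 72], [[0, 0, 0], [0, 0, -50], 72], [[0, 0, 0], [0, 0, -50], 100]]'

```text
time: 24.65
tool_pos: [0.6975, -0.1527, 0.1438]
ee_rot: [[-1.0, -0.001, -0.0], [-0.001, 1.0, 0.0], [0.0, 0.0, -1.0]]
force: [1.1, -0.6, -0.4]
finger_gap: 0.772
grip_force: 0.0
```

```bash
python3 det.py pink
```

```text
pink px [282.3 292. ] xy [426.8  93. ] rect [21.9 44.5] ang 73.6
24.7 [ 0.70164844 -0.15407976  0.15353351] 0.8097506183160106
```

>>> send_rows --motion '[[[0, 0, 0.178], [0, 0, 0], 100], [[0, 0, 0.178], [0, 0, 0], 100], [[0, 0, 0.178], [0, 0, 0], 100], [[0, 0, 0.178], [0, 0, 0], 100], [[0, 0, 0.178], [0, 0, 0], 100], [[0, 0, 0.178], [0, 0, 0], 100], [[0, 0, 0.178], [0, 0, 0], 100], [[0, 0, 0.178], [0, 0, 0], 100], [[0, 0, 0.178], [0, 0, 0], 100], [[0, 0, 0.178], [0, 0, 0], 100]]'

```text
time: 25.95
tool_pos: [0.6978, -0.1528, 0.1426]
ee_rot: [[0.212, 0.977, 0.001], [0.977, -0.212, -0.0], [-0.0, 0.001, -1.0]]
force: [-1.1, -0.2, 0.3]
finger_gap: 0.999
grip_force: 0.0
```

```bash
python3 - <<'E'
from h import *
import det
t=cap("top","t8");det.det("pink",t)
s=cap("scene","s8")
cv2.imwrite("pics/c11.png",np.hstack([crop(s,200,160,360,350,2.6),crop(t,260,160,400,350,2.6)]))
o=manip.observe();print(o["tool_pos"])
E
```

```text
pink px [282.2 291.8] xy [427.1  93.2] rect [21.9 44.5] ang 73.6
[ 0.69779636 -0.15282217  0.14263038]
```

View pics/c11.png

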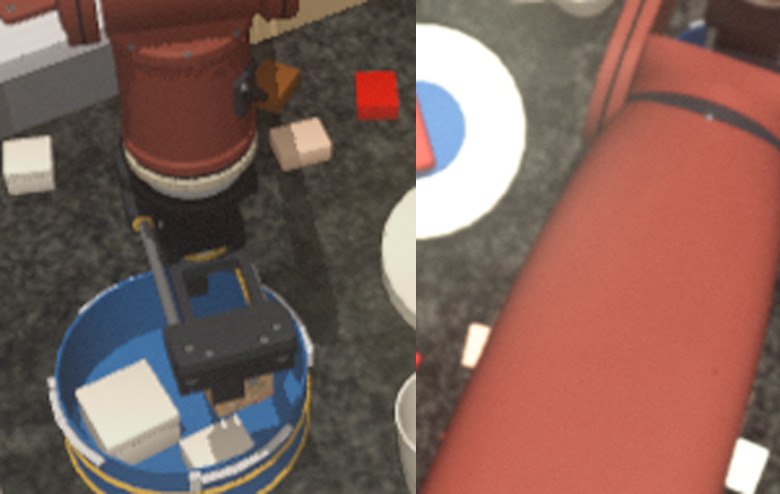

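All three cartons lie in the drum. Pink is unmoved at scene pixel (315,215), partly in the arm's shadow. Next is pink.

>>> send_rows --motion '[[[0, 0, 0], [20, -40, 0], 100], [[0, 0, 0], [21, -40, 0], 100], [[0, 0, 0], [20, -40, 0], 100], [[0, 0, 0], [21, -40, 0], 100], [[0, 0, 0], [20, -40, 0], 100], [[0, 0, 0], [21, -40, 0], 100], [[0, 0, 0], [20, -39, 0], 100], [[0, 0, 0], [21, -38, 0], 100], [[0, 0, 0], [0, 0, 40], 100], [[0, 0, 0], [0, 0, 40], 100]]'

```text
time: 27.3
tool_pos: [0.4223, 0.0736, 0.0628]
ee_rot: [[0.201, 0.98, 0.004], [0.98, -0.201, -0.0], [0.001, 0.004, -1.0]]
force: [0.6, 0.0, -0.4]
finger_gap: 1.0
grip_force: 0.0
```

>>> send_rows --motion '[[[0, 0, 0], [0, 0, 30], 100], [[0, 0, 0], [0, 0, 20], 100], [[0, 0, 0], [0, 0, 8], 100], [[0, 0, 0], [0, 0, 3], 100], [[0, 0, 0], [0, 0, 0], 100], [[0, 0, 0], [0, 0, 0], 35], [[0, 0, 0], [0, 0, 0], 35], [[0, 0, 0], [0, 0, 0], 35], [[0, 0, 0], [0, 0, 0], 35], [[0, 0, 0], [0, 0, 0], 35]]'

```text
time: 28.55
tool_pos: [0.4213, 0.0731, 0.0013]
ee_rot: [[0.206, 0.978, -0.0], [0.978, -0.206, 0.0], [-0.0, -0.0, -1.0]]
force: [-0.2, 0.0, 0.2]
finger_gap: 0.514
grip_force: 0.0
```

>>> send_rows --motion '[[[0, 0, 0], [0, 0, 0], 35], [[0, 0, 0], [0, 0, 0], 35], [[0, 0, 0], [0, 0, 0], 90], [[0, 0, 0], [0, 0, 0], 90], [[0, 0, 0], [0, 0, 0], 90], [[0, 0, 0], [0, 0, 0], 90], [[0, 0, 0], [0, 0, 0], 90], [[0, 0, 0], [0, 0, 1], 90], [[0, 0, 0], [0, 0, 1], 90], [[0, 0, 0], [0, 0, 0], 90]]'

```text
time: 29.8
tool_pos: [0.4212, 0.0731, -0.0008]
ee_rot: [[0.206, 0.978, -0.0], [0.978, -0.206, -0.0], [-0.0, -0.0, -1.0]]
force: [0.5, -0.3, -0.6]
finger_gap: 0.901
grip_force: 0.0
```

>>> send_rows --motion '[[[0, 0, 0], [0, 0, 1], 90], [[0, 0, 0], [0, 0, 1], 90], [[0, 0, 0], [0, 0, 1], 90], [[0, 0, 0], [0, 0, 0], 35], [[0, 0, 0], [0, 0, 0], 35], [[0, 0, 0], [0, 0, 0], 35], [[0, 0, 0], [0, 0, 0], 35], [[0, 0, 0], [0, 0, 0], 35], [[0, 0, 0], [0, 0, 0], 35], [[0, 0, 0], [0, 0, 0], 35]]'

```text
time: 31.05
tool_pos: [0.4219, 0.0732, -0.0028]
ee_rot: [[0.206, 0.978, 0.001], [0.978, -0.206, 0.0], [0.0, 0.001, -1.0]]
force: [-1.7, 0.2, 7.2]
finger_gap: 0.354
grip_force: 3.5
```

>>> send_rows --motion '[[[0, 0, 0], [0, 0, -3], 90], [[0, 0, 0], [0, 0, 0], 90], [[0, 0, 0], [0, 0, 0], 90], [[0, 0, 0], [0, 0, 0], 90], [[0, 0, 0], [0, 0, 0], 90], [[0, 0, 0], [0, 0, 0], 90], [[0, 0, 0], [0, 0, 3], 90], [[0, 0, 0], [0, 0, 2], 90], [[0, 0, 0], [0, 0, 2], 90], [[0, 0, 0], [0, 0, 1], 90]]'

```text
time: 32.3
tool_pos: [0.4212, 0.0731, -0.0089]
ee_rot: [[0.206, 0.978, -0.0], [0.978, -0.206, -0.0], [-0.0, -0.0, -1.0]]
force: [0.1, 0.7, -0.1]
finger_gap: 0.902
grip_force: 0.0
```

```bash
python3 - <<'E'
from h import *
s=cap("scene","s9")
o=manip.observe();print(o["tool_pos"],o["force"],o["finger_gap"])
# pink mask in scene
h=cv2.cvtColor(s,cv2.COLOR_BGR2HSV)
def rects(im):
    b,g,r=[im[:,:,i].astype(int) for i in range(3)]
    m=((r-b>25)&(r>90)&(g>60)&(r-g<90)).astype(np.uint8);m[:,:290]=0;m[:,345:]=0;m[:195]=0;m[240:]=0
    n,l,st,c=cv2.connectedComponentsWithStats(m)
    return [(st[i].tolist(),c[i].round(1).tolist()) for i in range(1,n) if st[i][4]>30]
print(rects(cv2.imread("pics/scene0.png")));print(rects(s))
E
```

```text
[ 0.42117795  0.07313147 -0.00891634] [ 0.50013655  0.52865201 -0.56005978] 0.8993547490151573
[([293, 195, 17, 8, 86], [301.7, 197.5]), ([303, 205, 25, 21, 383], [315.3, 214.8])]
[([303, 210, 13, 16, 78], [308.2, 218.6])]
```

Closing lower now; pink's bounding box has not moved.

>>> send_rows --motion '[[[0, 0, 0], [0, 0, 1], 90], [[0, 0, 0], [0, 0, 0], 35], [[0, 0, 0], [0, 0, 0], 35], [[0, 0, 0], [0, 0, 0], 35], [[0, 0, 0], [0, 0, 0], 35], [[0, 0, 0], [0, 0, 0], 35], [[0, 0, 0], [0, 0, 0], 35], [[0, 0, 0], [0, 0, 0], 35], [[0, 0, 0], [0, 0, 0], 35], [[0, 0, 0], [0, 0, 0], 35]]'

```text
time: 33.6
tool_pos: [0.4214, 0.0731, -0.0096]
ee_rot: [[0.207, 0.978, 0.0], [0.978, -0.207, 0.0], [0.0, 0.0, -1.0]]
force: [-1.2, -0.7, 0.4]
finger_gap: 0.458
grip_force: 29.9
```

>>> send_rows --motion '[[[0, 0, 0], [0, 0, -43], 35], [[0, 0, -0.104], [0, 0, -43], 35], [[0, 0, -0.104], [0, 0, -43], 35], [[0, 0, 0], [-39, 30, 0], 35], [[0, 0, 0], [-39, 30, 0], 35], [[0, 0, 0], [-39, 30, 0], 35], [[0, 0, 0], [-39, 31, 0], 35], [[0, 0, 0], [-39, 31, 0], 35], [[0, 0, 0], [-39, 31, 0], 35], [[0, 0, 0], [-40, 30, 0], 35]]'

```text
time: 34.85
tool_pos: [0.6351, -0.2021, 0.1188]
ee_rot: [[0.0, 1.0, -0.001], [1.0, -0.0, 0.0], [0.0, -0.001, -1.0]]
force: [1.0, -0.5, 0.4]
finger_gap: 0.454
grip_force: 29.9
```

```bash
python3 - <<'E'
from h import *
s=cap("scene","s10");cap("top","t10")
o=manip.observe();print(o["tool_pos"],o["force"],o["finger_gap"],o["grip_force"])
# predicted white top corners vs picture; mask of bright in drum region
print(px("scene",[[.633+a,-.2005+b,.045] for a,b in((-.031,-.031),(-.031,.031),(.031,.031),(.031,-.031))]).round(1).tolist())
for f in("s8","s10"):
    im=cv2.imread(f"pics/{f}.png");m=(im.min(2)>120).astype(np.uint8);m[:,:215]=0;m[:,275:]=0;m[:290]=0;m[350:]=0
    n,l,st,c=cv2.connectedComponentsWithStats(m);print(f,[(st[i].tolist()) for i in range(1,n) if st[i][4]>60])
E
```

```text
[ 0.63578999 -0.20507157  0.11809102] [-0.03689211  0.69637318 -0.85513294] 0.4552106408313477 29.927528500556946
[[228.1, 310.4], [255.6, 298.0], [268.7, 319.5], [240.6, 332.8]]
s8 [[229, 298, 46, 42, 1152], [218, 305, 22, 35, 147]]
s10 [[229, 299, 40, 40, 1049], [218, 305, 22, 35, 147]]
```

>>> send_rows --motion '[[[0, 0, 0], [0, 0, 30], 35], [[0, 0, 0], [0, 0, 30], 35], [[0, 0, 0], [0, 0, 15], 35], [[0, 0, 0], [0, 0, 6], 35], [[0, 0, 0], [0, 0, 0], 35], [[0, 0, 0], [0, 0, 0], 65], [[0, 0, 0], [0, 0, 0], 65], [[0, 0, 0], [0, 0, 0], 65], [[0, 0, 0], [0, 0, -20], 65], [[0, 0, 0], [0, 0, -40], 65]]'

```text
time: 36.2
tool_pos: [0.633, -0.2003, 0.098]
ee_rot: [[0.0, 1.0, -0.003], [1.0, -0.0, 0.002], [0.002, -0.003, -1.0]]
force: [0.1, 0.5, 0.3]
finger_gap: 0.648
grip_force: 0.0
```

>>> send_rows --motion '[[[0, 0, 0], [0, 0, -40], 80], [[0, 0, 0.177], [0, 0, 0], 80], [[0, 0, 0.177], [0, 0, 0], 80], [[0, 0, 0.177], [0, 0, 0], 80], [[0, 0, 0.177], [0, 0, 0], 80], [[0, 0, 0.177], [0, 0, 0], 80], [[0, 0, 0.177], [0, 0, 0], 80], [[0, 0, 0.177], [0, 0, 0], 80], [[0, 0, 0], [15, -42, 0], 80], [[0, 0, 0], [15, -42, 0], 80]]'

```text
time: 37.45
tool_pos: [0.6358, -0.1114, 0.1402]
ee_rot: [[0.946, 0.324, 0.002], [0.324, -0.946, -0.0], [0.002, 0.001, -1.0]]
force: [0.1, 0.5, -0.6]
finger_gap: 0.799
grip_force: 0.0
```

```bash
cat > lid.py <<'E'
from h import *
from scipy.optimize import least_squares
# fit lid from scene+top: red bar mask vs projected bar; params x,y,z,yaw -> here joint fit of red-bar hull in both cameras
def red(n,im):
    b,g,r=[im[:,:,i].astype(int) for i in range(3)]
    return ((r>120)&(g<90)&(b<90)).astype(np.uint8)
if __name__=="__main__":
    for n in("top","scene"):
        im=cap(n,"lid_"+n);m=red(n,im);k,l,st,c=cv2.connectedComponentsWithStats(m)
        for i in range(1,k):
            if st[i][4]>80: print(n,st[i].tolist(),c[i].round(1))
    print(px("top",[.637,.159,.058]),px("scene",[.637,.159,.058]))
E
python3 lid.py
```

```text
top [617, 27, 23, 15, 175] [629.1  34.6]
top [430, 31, 47, 22, 285] [449.7  39.7]
top [269, 33, 19, 11, 135] [278.6  38. ]
top [298, 44, 53, 40, 321] [332.6  67.8]
top [485, 56, 41, 27, 306] [507.8  69.1]
top [152, 65, 50, 24, 270] [168.9  78.7]
top [212, 78, 24, 7, 133] [223.4  81.2]
top [302, 109, 130, 162, 5134] [370.5 192.8]
top [206, 246, 168, 234, 24035] [303.  378.4]
top [238, 289, 24, 26, 360] [249.5 301.3]
top [215, 363, 32, 50, 372] [229.6 380.3]
top [380, 366, 50, 8, 209] [406.5 369.4]
top [369, 391, 58, 25, 202] [395.1 395.5]
top [206, 429, 14, 24, 84] [211.2 438.3]
scene [221, 0, 59, 124, 1017] [242.2  37.5]
scene [282, 0, 34, 116, 571] [300.6  57. ]
scene [288, 0, 34, 114, 500] [306.9  56.5]
scene [214, 4, 29, 121, 652] [229.2  67.5]
scene [172, 6, 44, 42, 397] [184.8  30.4]
scene [245, 74, 63, 49, 2378] [276.5  97.3]
scene [178, 124, 77, 44, 1087] [209.4 148.2]
scene [266, 141, 32, 8, 117] [281.1 144.9]
scene [260, 181, 42, 10, 94] [280.  187.1]
scene [336, 187, 18, 19, 300] [344.5 196. ]
scene [121, 199, 53, 37, 519] [149.4 216.5]
scene [377, 235, 36, 31, 556] [394.7 250.4]
scene [570, 401, 70, 79, 1681] [619.  442.8]
[[257.51681525 207.13433035]] [[393.84347576 245.8342513 ]]
```

```bash
cat > fit.py <<'E'
from h import *
from scipy.optimize import minimize
S=4
def hullmask(n,P,shape):
    q=px(n,P)*S+S/2-.5
    m=np.zeros((shape[0]*S,shape[1]*S),np.uint8);cv2.fillConvexPoly(m,cv2.convexHull(q.astype(np.float32)).round().astype(np.int32),1)
    return cv2.resize(m.astype(np.float32),shape[::-1],interpolation=cv2.INTER_AREA)
def bar(x,y,a,z0=0):
    c,s=np.cos(a),np.sin(a)
    return [[x+c*i*.045-s*j*.011,y+s*i*.045+c*j*.011,z0+k] for i in(-1,1) for j in(-1,1) for k in(.023,.058)]
def redm(im,roi):
    b,g,r=[im[:,:,i].astype(int) for i in range(3)]
    m=((r>90)&(g<.5*r)&(b<.55*r)).astype(np.float32);z=np.zeros_like(m);u0,v0,u1,v1=roi;z[v0:v1,u0:u1]=m[v0:v1,u0:u1];return z
if __name__=="__main__":
    T={"top":redm(cv2.imread("pics/top0.png"),(235,180,280,235)),"scene":redm(cv2.imread("pics/scene0.png"),(365,225,425,275))}
    for cams in(["top"],["scene"],["top","scene"]):
        f=lambda p:sum(np.abs(hullmask(n,bar(p[0],p[1],p[2]),T[n].shape)-T[n]).sum() for n in cams)
        r=minimize(f,[.637,.159,.334],method="Nelder-Mead",options=dict(initial_simplex=np.array([[.637,.159,.334],[.642,.159,.334],[.637,.164,.334],[.637,.159,.38]])))
        print(cams,r.x*[1000,1000,57.3],r.fun,[T[n].sum() for n in cams])
    # drum: top silhouette of rim circle by scene bright/blue mask
    for n,f in(("top","top0"),("scene","scene0")):
        im=cv2.imread(f"pics/{f}.png").astype(int);b,g,r=im[:,:,0],im[:,:,1],im[:,:,2]
        u,v=px(n,[.6434,-.1553,.06])[0]
        m=(((b>r+25)&(b>50))|(im.min(2)>140)|((r>b+30)&(g>90))).astype(np.uint8);yy,xx=np.mgrid[:480,:640]
        m[np.hypot(xx-u,yy-v)>62]=0
        c=max(cv2.findContours(cv2.morphologyEx(m,cv2.MORPH_CLOSE,np.ones((5,5))),0,1)[0],key=cv2.contourArea)
        M=np.zeros((480,640),np.float32);cv2.drawContours(M,[c],-1,1,-1);T[n]=M
    th=np.arange(0,6.3,.05)
    def drum(x,y): return [[x+R*np.cos(t),y+R*np.sin(t),z] for t in th for R,z in((.0975,.0),(.0975,.078),(.103,.072))]
    for cams in(["top"],["scene"],["top","scene"]):
        f=lambda p:sum(np.abs(hullmask(n,drum(*p),T[n].shape)-T[n]).sum() for n in cams)
        r=minimize(f,[.643,-.155],method="Nelder-Mead",options=dict(initial_simplex=np.array([[.643,-.155],[.648,-.155],[.643,-.15]])))
        print(cams,r.x*1000,r.fun,[T[n].sum() for n in cams])
E
python3 fit.py
```

```text
['top'] [636.36696245 161.12802212  20.09052512] 88.875 [np.float32(297.0)]
['scene'] [634.94291076 163.25971968  12.54633142] 130.8125 [np.float32(546.0)]
['top', 'scene'] [636.33766474 160.60283316  19.27520599] 239.1875 [np.float32(297.0), np.float32(546.0)]
['top'] [ 644.24402046 -155.69349289] 266.3125 [np.float32(5337.0)]
['scene'] [ 640.82763508 -154.31059433] 191.0625 [np.float32(8014.0)]
['top', 'scene'] [ 642.19141841 -154.79585876] 532.8125 [np.float32(5337.0), np.float32(8014.0)]
```

>>> send_rows --motion '[[[0, 0, 0], [15, -43, 0], 80], [[0, 0, 0], [15, -43, 0], 80], [[0, 0, 0], [15, -43, 0], 80], [[0, 0, 0], [15, -43, 0], 80], [[0, 0, 0], [15, -42, 0], 80], [[0, 0, 0], [15, -42, 0], 80], [[0, 0, 0], [0, 0, 0], 80], [[0, 0, 0], [0, 0, 40], 80], [[0, 0, 0], [0, 0, 40], 80], [[0, 0, 0], [0, 0, 0], 70]]'

```text
time: 38.8
tool_pos: [0.6342, 0.1578, 0.0551]
ee_rot: [[0.946, 0.325, -0.007], [0.325, -0.946, -0.001], [-0.007, -0.001, -1.0]]
force: [-0.8, 0.6, 0.0]
finger_gap: 0.751
grip_force: 0.0
```

```bash
python3 - <<'E'
from h import *
t=cap("top","t11");s=cap("scene","s11")
cv2.imwrite("pics/c12.png",np.hstack([crop(s,200,200,450,360,1.6),crop(t,200,150,440,310,1.6)]))
o=manip.observe();print(o["tool_pos"],o["force"],o["finger_gap"])
# pink top in drum
b,g,r=[s[:,:,i].astype(int) for i in range(3)]
m=((r-b>15)&(r>120)&(g>90)).astype(np.uint8);m[:,:215]=0;m[:,275:]=0;m[:270]=0;m[350:]=0
n,l,st,c=cv2.connectedComponentsWithStats(m);print([(st[i].tolist(),c[i].round(1)) for i in range(1,n) if st[i][4]>60])
print(px("scene",[[.634,-.201,.065]]))
E
```

```text
[0.63791515 0.15864566 0.05971028] [ 0.69149291 -0.11584525  0.34391183] 0.7231850589611549
[([229, 298, 40, 40, 1026], array([249.6, 318.3])), ([225, 328, 50, 22, 164], array([240.1, 342.2]))]
[[247.24077467 309.71457271]]
```

```bash
python3 - <<'E'
from h import *
t=cv2.imread("pics/t11.png").astype(int)
for nme,(x,y,z,a,b) in {"pink":(.634,-.201,.065,.018,.023),"whiteL":(.606,-.2,.045,.002,.02),"swhite":(.698,-.153,.03,.02,.02),"floral":(.634,-.109,.055,.022,.022)}.items():
    for dx in(-1,0,1):
        print(nme,[t[tuple(px("top",[[x+dx*a,y+dy*b,z]])[0].round().astype(int)[::-1])].tolist() for dy in(-1,0,1)])
E
```

```text
pink [[225, 240, 246], [160, 189, 228], [151, 181, 220]]
pink [[230, 244, 250], [203, 232, 250], [195, 227, 248]]
pink [[233, 245, 249], [205, 233, 249], [202, 231, 249]]
whiteL [[212, 230, 231], [238, 247, 248], [235, 246, 247]]
whiteL [[239, 249, 249], [238, 247, 248], [239, 249, 250]]
whiteL [[241, 250, 250], [240, 249, 249], [239, 249, 250]]
swhite [[211, 228, 231], [206, 226, 230], [233, 244, 246]]
swhite [[243, 250, 250], [242, 250, 250], [241, 249, 250]]
swhite [[227, 236, 235], [230, 241, 240], [229, 240, 240]]
floral [[162, 183, 230], [159, 205, 238], [156, 200, 236]]
floral [[185, 230, 248], [171, 217, 244], [162, 207, 240]]
floral [[150, 196, 245], [167, 214, 243], [179, 213, 239]]
```

>>> send_rows --motion '[[[0, 0, 0], [0, 0, 25], 60], [[0, 0, 0], [0, 0, 20], 60], [[0, 0, 0], [0, 0, 9], 60], [[0, 0, 0], [0, 0, 0], 60], [[0, 0, 0], [0, 0, 0], 10], [[0, 0, 0], [0, 0, 0], 10], [[0, 0, 0], [0, 0, 0], 10], [[0, 0, 0], [0, 0, 0], 10], [[0, 0, 0], [0, 0, 0], 10], [[0, 0, 0], [0, 0, 0], 10]]'

```text
time: 40.15
tool_pos: [0.6372, 0.1599, 0.0047]
ee_rot: [[0.945, 0.326, 0.0], [0.326, -0.945, 0.0], [0.0, -0.0, -1.0]]
force: [-1.5, 1.3, 2.6]
finger_gap: 0.251
grip_force: 30.0
```

>>> send_rows --motion '[[[0, 0, 0], [0, 0, -25], 10], [[0, 0, 0], [0, 0, -45], 10], [[0, 0, 0], [0, 0, -45], 10], [[0, 0, 0], [0, 0, 0], 10], [[0, 0, 0], [-12, 37, 0], 10], [[0, 0, 0], [-12, 37, 0], 10], [[0, 0, 0], [-12, 38, 0], 10], [[0, 0, 0], [-12, 38, 0], 10], [[0, 0, 0], [-12, 38, 0], 10], [[0, 0, 0], [-12, 38, 0], 10]]'

```text
time: 41.4
tool_pos: [0.6409, -0.0785, 0.1165]
ee_rot: [[0.945, 0.326, -0.004], [0.326, -0.945, 0.001], [-0.003, -0.002, -1.0]]
force: [-0.8, -0.6, -3.2]
finger_gap: 0.25
grip_force: 30.0
```

>>> send_rows --motion '[[[0, 0, 0], [-12, 37, 0], 10], [[0, 0, 0], [-13, 37, 0], 10], [[0, 0, 0], [0, 0, 0], 10], [[0, 0, 0], [0, 0, 0], 10], [[0, 0, 0], [0, 0, 0], 10], [[0, 0, 0], [0, 0, 0], 10], [[0, 0, 0], [0, 0, 0], 10], [[0, 0, 0], [0, 0, 0], 10], [[0, 0, 0], [0, 0, 0], 10], [[0, 0, 0], [0, 0, 0], 10]]'

```text
time: 42.65
tool_pos: [0.6431, -0.1556, 0.1194]
ee_rot: [[0.945, 0.326, 0.0], [0.326, -0.945, -0.0], [0.0, 0.0, -1.0]]
force: [-0.3, -0.4, -2.1]
finger_gap: 0.253
grip_force: 30.0
```

```bash
python3 - <<'E'
from h import *
from fit import *
t=cap("top","t12");s=cap("scene","s12")
o=manip.observe();print(o["tool_pos"],o["force"],o["finger_gap"],o["ee_rot"][:,1])
# lid outline in scene: project expected, overlay
a=np.radians(19.4);th=np.linspace(0,2*np.pi,180)
x,y=.6430,-.1552;z=o["tool_pos"][2]-.0047
v=s.copy()
for R,zz,c in((.1085,z+.023,(0,255,0)),(.1085,z,(0,255,255))):
    q=px("scene",[[x+R*np.cos(i),y+R*np.sin(i),zz] for i in th]);cv2.polylines(v,[q.round().astype(int)],1,c,1)
q=px("scene",[[x+.103*np.cos(i),y+.103*np.sin(i),.0725] for i in th]);cv2.polylines(v,[q.round().astype(int)],1,(255,0,255),1)
cv2.imwrite("pics/c13.png",np.hstack([crop(s,190,200,350,380,2.5),crop(v,190,200,350,380,2.5)]))
E
```

```text
[ 0.64306633 -0.15562592  0.11935553] [-0.19890037 -0.02877484 -3.16333283] 0.2500663191446291 [ 3.25636592e-01 -9.45495007e-01  2.87261063e-05]
```

View pics/c13.png

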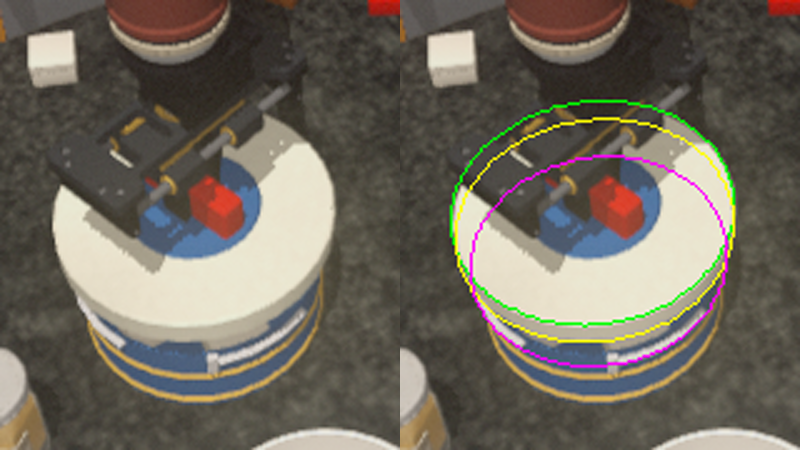

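Lid hangs level over the drum; its outline nearly matches the projected circle. Relative offset is measured numerically from here on.

```bash
cat > lf.py <<'E'
from h import *
from fit import hullmask
from scipy.optimize import minimize,least_squares
th=np.linspace(0,2*np.pi,120)
def outline(n,P):
    q=cv2.convexHull(px(n,P).astype(np.float32));return q
def fitlid(n,im,z,g,drop=None):
    a=im.astype(int);m=((a.min(2)>95)&(a.max(2)-a.min(2)<60)).astype(np.uint8)
    u,v=px(n,[*g,z+.02])[0];yy,xx=np.mgrid[:480,:640]
    R=62 if n=="scene" else 58
    m[np.hypot(xx-u,yy-v)>R+8]=0
    m=cv2.morphologyEx(m,cv2.MORPH_OPEN,np.ones((3,3)))
    k,l,st,c=cv2.connectedComponentsWithStats(m);i=1+st[1:,4].argmax()
    c=max(cv2.findContours((l==i).astype(np.uint8),0,1)[0],key=cv2.contourArea)[:,0].astype(float)
    def res(p):
        h=outline(n,[[p[0]+.1085*np.cos(t),p[1]+.1085*np.sin(t),zz] for t in th for zz in(z,z+.023)])
        return np.array([cv2.pointPolygonTest(h,tuple(map(float,q)),True) for q in c])
    r0=res(g);keep=np.abs(r0-.5)<4
    p=np.array(g)
    for _ in range(3):
        s=least_squares(lambda p:(res(p)[keep]-.5),p,loss="soft_l1",f_scale=.7,diff_step=1e-3,x_scale=.01);p=s.x;keep=np.abs(res(p)-.5)<2.5
    return p*1000,keep.sum(),np.abs(res(p)[keep]-.5).mean()
if __name__=="__main__":
    import sys
    tag,z=sys.argv[1],float(sys.argv[2]);g=[.643,-.155]
    for n in("scene","top"): print(n,fitlid(n,cv2.imread(f"pics/{n[0]}{tag}.png"),z,g))
E
python3 lf.py 12 .1147
python3 - <<'E'
import sys
sys.path.insert(0,".")
import os;os.chdir(".")
from lf import *
print("lid at start",[fitlid(n,cv2.imread(f"pics/{n}0.png"),0.,[.637,.16]) for n in("scene","top")])
E
```

```text
scene (array([ 644.67808732, -155.50538609]), np.int64(181), np.float64(0.5819949432679845))
top (array([ 643., -155.]), np.int64(0), np.float64(nan))
lid at start [(array([637.3895417, 161.8821991]), np.int64(248), np.float64(0.3275993716199969)), (array([639.40541748, 161.1390285 ]), np.int64(234), np.float64(0.34333549130880947))]lf.py:22: RuntimeWarning: Mean of empty slice.
  return p*1000,keep.sum(),np.abs(res(p)[keep]-.5).mean()
  ret = ret.dtype.type(ret / rcount)
```

>>> send_rows --motion '[[[0, 0, 0], [-2, -1, 0], 10], [[0, 0, 0], [0, 0, 15], 10], [[0, 0, 0], [0, 0, 15], 10], [[0, 0, 0], [0, 0, 6], 10], [[0, 0, 0], [0, 0, 2], 10], [[0, 0, 0], [0, 0, 2], 10], [[0, 0, 0], [0, 0, 1], 10], [[0, 0, 0], [0, 0, 0], 10], [[0, 0, 0], [0, 0, 0], 10], [[0, 0, 0], [0, 0, 0], 10]]'

```text
time: 44.0
tool_pos: [0.6409, -0.1553, 0.0785]
ee_rot: [[0.945, 0.326, 0.0], [0.326, -0.945, -0.0], [0.0, 0.0, -1.0]]
force: [0.0, -0.1, -2.5]
finger_gap: 0.25
grip_force: 30.0
```

```bash
python3 - <<'E'
from lf import *
s=cap("scene","s13");o=manip.observe();print(o["tool_pos"],o["force"],o["torque"])
z=o["tool_pos"][2]-.0047
print(fitlid("scene",s,z,[.641,-.155]))
E
```

```text
[ 0.64092194 -0.15528646  0.07849304] [ 0.03463044 -0.36146608 -2.58197938] [-0.11007504  0.13210387  0.00931169]
(array([ 641.90940855, -154.53751094]), np.int64(212), np.float64(0.38463713243256376))
```

>>> send_rows --motion '[[[0, 0, 0], [-0.5, 0, 1], 10], [[0, 0, 0], [0, 0, 1], 10], [[0, 0, 0], [0, 0, 1], 10], [[0, 0, 0], [0, 0, 1], 10], [[0, 0, 0], [0, 0, 0], 10], [[0, 0, 0], [0, 0, 0], 10], [[0, 0, 0], [0, 0, 0], 10], [[0, 0, 0], [0, 0, 0], 10], [[0, 0, 0], [0, 0, 0], 10], [[0, 0, 0], [0, 0, 0], 10]]'

```text
time: 45.3
tool_pos: [0.6404, -0.1554, 0.0743]
ee_rot: [[0.945, 0.326, -0.0], [0.326, -0.945, -0.0], [-0.0, 0.0, -1.0]]
force: [-0.0, -0.3, -2.9]
finger_gap: 0.249
grip_force: 30.0
```

>>> send_rows --motion '[[[0, 0, 0], [0, 0, 1], 10], [[0, 0, 0], [0, 0, 1], 10], [[0, 0, 0], [0, 0, 0], 10], [[0, 0, 0], [0, 0, 0], 10], [[0, 0, 0], [0, 0, 0], 10], [[0, 0, 0], [0, 0, 0], 10], [[0, 0, 0], [0, 0, 0], 10], [[0, 0, 0], [0, 0, 0], 10], [[0, 0, 0], [0, 0, 0], 10], [[0, 0, 0], [0, 0, 0], 10]]'

```text
time: 46.55
tool_pos: [0.6405, -0.1555, 0.0738]
ee_rot: [[0.945, 0.326, 0.0], [0.326, -0.945, -0.0], [0.0, 0.0, -1.0]]
force: [-4.6, 0.6, 5.7]
finger_gap: 0.247
grip_force: 30.0
```

>>> send_rows --motion '[[[0, 0, 0], [-1, 0, 0], 10], [[0, 0, 0], [-1, 0, 0], 10], [[0, 0, 0], [0, 0, 0], 10], [[0, 0, 0], [0, 0, 0], 10], [[0, 0, 0], [0, 0, 0], 10], [[0, 0, 0], [0, 0, 0], 10], [[0, 0, 0], [0, 0, 0], 10], [[0, 0, 0], [0, 0, 0], 10], [[0, 0, 0], [0, 0, 0], 10], [[0, 0, 0], [0, 0, 0], 10]]'

```text
time: 47.8
tool_pos: [0.6402, -0.1558, 0.0737]
ee_rot: [[0.945, 0.326, 0.004], [0.326, -0.945, -0.0], [0.003, 0.001, -1.0]]
force: [3.4, 3.8, 5.8]
finger_gap: 0.248
grip_force: 30.0
```

```bash
python3 - <<'E'
from lf import *
s=cap("scene","s14");o=manip.observe();print(o["tool_pos"],o["force"],o["torque"])
print(fitlid("scene",s,.069,[.641,-.155]))
E
```

```text
[ 0.64020556 -0.15584997  0.07371259] [3.40605817 2.97972342 5.73162137] [ 0.68280029 -0.215537   -0.09309527]
(array([ 641.43306157, -155.06162601]), np.int64(211), np.float64(0.41422286401423114))
```

>>> send_rows --motion '[[[0, 0, 0], [1, 0, 0], 10], [[0, 0, -0.05], [0, 0, 0], 10], [[0, 0, -0.05], [0, 0, 0], 10], [[0, 0, -0.05], [0, 0, 0], 10], [[0, 0, -0.05], [0, 0, 0], 10], [[0, 0, -0.05], [0, 0, 0], 10], [[0, 0, -0.05], [0, 0, 0], 10], [[0, 0, -0.05], [0, 0, 0], 10], [[0, 0, -0.05], [0, 0, 0], 10], [[0, 0, -0.03], [0, 0, 0], 10]]'

```text
time: 49.1
tool_pos: [0.6402, -0.1561, 0.0719]
ee_rot: [[0.723, 0.69, 0.002], [0.69, -0.723, -0.001], [0.001, 0.002, -1.0]]
force: [5.3, 0.1, -3.2]
finger_gap: 0.247
grip_force: 30.0
```

>>> send_rows --motion '[[[0, 0, 0], [0.7, 0.7, 0], 10], [[0, 0, 0], [0, 0, 1.5], 10], [[0, 0, 0], [0, 0, 1.5], 10], [[0, 0, 0], [0, 0, 1.5], 10], [[0, 0, 0], [0, 0, 1.5], 10], [[0, 0, 0], [0, 0, 1], 10], [[0, 0, 0], [0, 0, 1], 10], [[0, 0, 0], [0, 0, 0], 10], [[0, 0, 0], [0, 0, 0], 10], [[0, 0, 0], [0, 0, 0], 10]]'

```text
time: 50.35
tool_pos: [0.6404, -0.1559, 0.0642]
ee_rot: [[0.724, 0.69, -0.0], [0.69, -0.724, -0.0], [-0.0, -0.0, -1.0]]
force: [2.4, -1.5, -2.9]
finger_gap: 0.25
grip_force: 30.0
```

>>> send_rows --motion '[[[0, 0, 0], [0, 0, 1], 10], [[0, 0, -0.05], [0, 0, 0], 10], [[0, 0, -0.05], [0, 0, 0], 10], [[0, 0, -0.05], [0, 0, 0], 10], [[0, 0, -0.05], [0, 0, 0], 10], [[0, 0, -0.05], [0, 0, 0], 10], [[0, 0, 0], [0, 0, 0], 10], [[0, 0, 0], [0, 0, 0], 10], [[0, 0, 0], [0, 0, 0], 10], [[0, 0, 0], [0, 0, 0], 10]]'

```text
time: 51.6
tool_pos: [0.6408, -0.1562, 0.0637]
ee_rot: [[0.531, 0.848, 0.001], [0.848, -0.531, -0.001], [-0.0, 0.001, -1.0]]
force: [2.6, -4.0, 1.3]
finger_gap: 0.249
grip_force: 30.0
```

```bash
python3 - <<'E'
from lf import *
s=cap("scene","s15");o=manip.observe();print(o["tool_pos"],o["force"],o["torque"],o["finger_gap"],np.degrees(np.arctan2(o["ee_rot"][1,0],o["ee_rot"][0,0])))
print(fitlid("scene",s,.059,[.641,-.155]))
from fit import bar,redm,hullmask
u,v=px("scene",[.641,-.155,.11])[0].astype(int)
T=redm(s,(u-25,v-25,u+25,v+25))
E
```

```text
[ 0.64079479 -0.15617769  0.0637471 ] [ 2.14502916 -4.49980656  1.22638368] [-0.68194425 -0.28478247  0.03954733] 0.2508996600501204 57.954851698165385
(array([ 641.46936153, -154.98871492]), np.int64(251), np.float64(0.29767176585149935))
```

>>> send_rows --motion '[[[0, 0, -0.03], [0, 0, 0], 10], [[0, 0, -0.03], [0, 0, 0], 10], [[0, 0, 0], [0, 0, 0], 10], [[0, 0, 0], [0, 0, 0], 10], [[0, 0, 0], [0, 0, 0], 10], [[0, 0, 0], [0, 0, 0], 10], [[0, 0, 0], [0, 0, 0], 10], [[0, 0, 0], [0, 0, 0], 10], [[0, 0, 0], [0, 0, 0], 10], [[0, 0, 0], [0, 0, 0], 10]]'

```text
time: 52.9
tool_pos: [0.6415, -0.1563, 0.0638]
ee_rot: [[0.48, 0.877, 0.003], [0.877, -0.48, -0.001], [0.001, 0.003, -1.0]]
force: [6.1, -5.0, -0.2]
finger_gap: 0.255
grip_force: 30.9
```

```bash
python3 - <<'E'
from h import *
o=manip.observe();print(o["tool_pos"],o["force"],o["torque"],o["finger_gap"],np.degrees(np.arctan2(o["ee_rot"][1,0],o["ee_rot"][0,0])))
E
```

```text
[ 0.64153564 -0.15631048  0.06384288] [ 6.11492455 -5.03545886 -0.15487825] [-0.86501895 -0.84443178 -0.85817489] 0.25535080273921434 61.32825839585248
```

>>> send_rows --motion '[[[0, 0, 0], [0, 1, 0], 10], [[0, 0, 0.08], [0, 0, 0], 10], [[0, 0, 0.08], [0, 0, 0], 10], [[0, 0, 0.08], [0, 0, 0], 10], [[0, 0, 0.08], [0, 0, 0], 10], [[0, 0, 0.08], [0, 0, 0], 10], [[0, 0, 0.08], [0, 0, 0], 10], [[0, 0, 0.08], [0, 0, 0], 10], [[0, 0, 0], [0, 0, 0], 10], [[0, 0, 0], [0, 0, 0], 10]]'

```text
time: 54.15
tool_pos: [0.641, -0.1552, 0.0637]
ee_rot: [[0.871, 0.492, -0.001], [0.492, -0.871, 0.001], [-0.0, -0.002, -1.0]]
force: [-1.3, 2.9, 6.3]
finger_gap: 0.252
grip_force: 29.9
```

```bash
python3 - <<'E'
from h import *
o=manip.observe();print(o["tool_pos"],o["force"],o["torque"],o["finger_gap"],np.degrees(np.arctan2(o["ee_rot"][1,0],o["ee_rot"][0,0])))
E
```

```text
[ 0.64100139 -0.15523447  0.06367019] [-1.29870783  2.92340866  6.2919731 ] [ 0.07073757  0.19289174 -0.08145503] 0.25181503565924446 29.450230250470323
```

>>> send_rows --motion '[[[0, 0, 0.08], [0, 0, 0], 10], [[0, 0, 0.08], [0, 0, 0], 10], [[0, 0, 0.08], [0, 0, 0], 10], [[0, 0, 0.08], [0, 0, 0], 10], [[0, 0, 0.08], [0, 0, 0], 10], [[0, 0, 0.08], [0, 0, 0], 10], [[0, 0, 0.08], [0, 0, 0], 10], [[0, 0, 0.08], [0, 0, 0], 10], [[0, 0, 0.05], [0, 0, 0], 10], [[0, 0, 0], [0, 0, 0], 10]]'

```text
time: 55.4
tool_pos: [0.6412, -0.1557, 0.0637]
ee_rot: [[0.985, -0.175, -0.0], [-0.175, -0.985, 0.001], [-0.001, -0.001, -1.0]]
force: [-0.8, 0.8, 5.6]
finger_gap: 0.252
grip_force: 29.9
```

```bash
python3 - <<'E'
from h import *
o=manip.observe();print(o["tool_pos"],o["force"],o["torque"],o["finger_gap"],np.degrees(np.arctan2(o["ee_rot"][1,0],o["ee_rot"][0,0])))
E
```

```text
[ 0.64118234 -0.1557126   0.06366776] [-0.79878543  0.82780636  5.6063647 ] [-0.01298298  0.18477853  0.13623982] 0.25243768945246076 -10.061319070486352
```

Angle is −10°, with only slight torque; nudging on until it meets the stop.

>>> send_rows --motion '[[[0, 0, 0.03], [0, 0, 0], 10], [[0, 0, 0.03], [0, 0, 0], 10], [[0, 0, 0], [0, 0, 0], 10], [[0, 0, 0], [0, 0, 0], 10], [[0, 0, 0], [0, 0, 0], 10], [[0, 0, 0], [0, 0, 0], 10], [[0, 0, 0], [0, 0, 0], 10], [[0, 0, 0], [0, 0, 0], 10], [[0, 0, 0], [0, 0, 0], 10], [[0, 0, 0], [0, 0, 0], 10]]'

```text
time: 56.65
tool_pos: [0.641, -0.1556, 0.0637]
ee_rot: [[0.973, -0.231, -0.001], [-0.231, -0.973, 0.0], [-0.001, -0.0, -1.0]]
force: [-1.2, 1.0, 6.4]
finger_gap: 0.257
grip_force: 31.1
```

```bash
python3 - <<'E'
from h import *
o=manip.observe();print(o["tool_pos"],o["force"],o["torque"],o["finger_gap"],np.degrees(np.arctan2(o["ee_rot"][1,0],o["ee_rot"][0,0])))
E
```

```text
[ 0.64100342 -0.15563681  0.06367889] [-1.16517535  1.02497683  6.40048779] [0.0425499  0.3492302  0.93072004] 0.25656146542909986 -13.374071474831258
```

The stop is reached. Releasing and lifting away.

>>> send_rows --motion '[[[0, 0, 0], [0, 0, 0], 50], [[0, 0, 0], [0, 0, 0], 50], [[0, 0, 0], [0, 0, 0], 60], [[0, 0, 0], [0, 0, 0], 60], [[0, 0, 0], [0, 0, -20], 60], [[0, 0, 0], [0, 0, -40], 60], [[0, 0, 0], [0, 0, -50], 60], [[0, 0, 0], [-50, -20, 0], 60], [[0, 0, 0], [0, -50, 0], 60], [[0, 0, 0], [0, -50, 0], 60]]'

```text
time: 57.9
tool_pos: [0.6212, -0.0271, 0.1756]
ee_rot: [[0.971, -0.237, 0.002], [-0.237, -0.971, -0.0], [0.002, -0.0, -1.0]]
force: [1.4, -0.4, 0.2]
finger_gap: 0.603
grip_force: 0.0
```

>>> send_rows --motion '[[[0, 0, 0], [0, -50, 0], 60], [[0, 0, 0], [0, -50, 0], 60], [[0, 0, 0], [0, 0, 0], 60], [[0, 0, 0], [0, 0, 0], 60], [[0, 0, 0], [0, 0, 0], 60], [[0, 0, 0], [0, 0, 0], 60], [[0, 0, 0], [0, 0, 0], 60], [[0, 0, 0], [0, 0, 0], 60], [[0, 0, 0], [0, 0, 0], 60], [[0, 0, 0], [0, 0, 0], 60]]'

```text
time: 59.15
tool_pos: [0.6446, 0.0694, 0.1733]
ee_rot: [[0.972, -0.236, -0.0], [-0.236, -0.972, 0.0], [-0.0, 0.0, -1.0]]
force: [0.6, 0.2, 0.6]
finger_gap: 0.6
grip_force: 0.0
```

```bash
python3 - <<'E'
from lf import *
from fit import bar,redm,hullmask
s=cap("scene","s20");t=cap("top","t20")
o=manip.observe();print(o["tool_pos"],o["force"],o["finger_gap"])
print(fitlid("scene",s,.059,[.641,-.155]),fitlid("top",t,.059,[.643,-.155]))
for n,im in(("scene",s),("top",t)):
    u,v=px(n,[.641,-.155,.1])[0].astype(int)
    T=redm(im,(u-30,v-25,u+30,v+25));print(T.sum())
    f=lambda p:np.abs(hullmask(n,bar(p[0],p[1],p[2],.059),T.shape)-T).sum()
    g=np.array([.641,-.155,-.17]);r=minimize(f,g,method="Nelder-Mead",options=dict(initial_simplex=np.vstack([g,g+[.005,0,0],g+[0,.005,0],g+[0,0,.08]])))
    print(n,r.x*[1000,1000,57.3],r.fun)
E
```

```text
[0.6446204 0.069387  0.1733118] [ 0.47592353 -0.08098793 -0.21753357] 0.6005015294735547
(array([ 642.48115084, -155.03400849]), np.int64(290), np.float64(0.2769356786290291)) (array([ 644.27920891, -156.49584853]), np.int64(245), np.float64(0.6897585466823636))
468.0
scene [ 640.53207854 -154.1658449   -13.77199644] 128.3125
314.0
top [ 644.24459877 -156.10210905  -13.06699383] 90.25
```

```bash
python3 -c "
from cell import manip
print(manip.sign_off())"
```

```text
the job is handed in; nothing more can be done
None
```

I packed all four cartons that were out (floral cube, white box, small white, small pink) into the drum, turned the lid back to its stops and then clockwise until it met the tight stop, and handed the job in at about 59 s; no verdict was returned.

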